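# Back off a knurled clamp screw two turns and slide the junction box to the end stop

### The job

The junction box is held in the fixture by a clamp screw whose round nose sits in the box's cable entry. Loosen the screw by rolling a fingertip over the top of its knurled wheel, again and again, anticlockwise as seen from the robot (the top of the rim goes to the left), until you have counted two full turns, right to within a quarter of a turn. Then push the freed box with a fingertip to the left along the fixture until it rests fully home against the end stop; do not grip the wheel, do not grip or lift the box, leave the loose gland and nuts where they lie, and finish clear of everything.

Things in the scene. Friction and masses are not known exactly. Their poses are not given: they have to be found in the camera images.
- fixture: Clamping fixture fixed to the bench, aluminium plate 270 x 290 x 10 mm; origin at the centre of its underside, x away from the robot, y to the left, z up. In its frame (mm): the box rests on the plate between a fence 45 high (face x = 118) and a lip 20 high (x = -23), some 2 mm of play, and slides along y. Two pins 26 high at the right, y = -136. Nut block x -76 to -56, 56 wide, top z = 79.
- wheel_centre (a point): Centre of the knurled steel wheel of the clamp screw: 64 mm over its 40 straight ridges (1.5 mm deep), 20 mm wide, axis along the fixture's x, rim top 82.5 mm above the bench. Its face to the robot has a small dark dimple near the rim. Tight, it stands 4 mm before the nut block; loosened, it comes towards the robot 8 mm a turn. Friction about 0.05 N m; it stays where it is left.
- wheel (a joint): Angle of the wheel in rad, 0 to 0.3 at the start (tight), growing as the screw is loosened (top of the rim moves to the robot's left); 6.283 a turn, a stop after 3.2 turns. Tight, the nose (44 mm across) stands 10 mm into the 50 mm entry in the box's front wall; it is clear of the box after 1.4 turns.
- box_mid (a point): Centre of the open grey-beige plastic junction box, about 0.35 kg, 185 mm long (along the fixture's y), 137 deep, 80 high; this point is 40 mm above its underside. In the fixture's y it starts at -36 mm and is home at +39 mm. Its right wall (outer face 92 mm from this point) has a round 50 mm hole at mid-height and is solid from 66 to 80 mm above the underside, and at both ends.
- end_stop (a point): Point on the face of the end stop (32 mm high on the plate, at the fixture's left end), which the box's left wall, outer face 92 mm from box_mid, must meet.
- gland: Loose metal cable gland lying on the bench behind the fixture, 56 x 46 x 40 mm; origin at the centre of its underside. To be left alone.
- dome_nut: Loose dome nut standing on the bench behind the fixture, 61 x 69 x 38 mm; origin at the centre of its underside. To be left alone.
- locknut: Loose hexagonal lock nut ring lying flat to the right of the fixture, 64 x 73 x 10 mm; origin at the centre of its underside. To be left alone.

How it is judged:
On the way, in this order (a step that is already met when the one before it is completed fails the run):
1. the wheel has been turned back two full turns, within a quarter turn, with the box still at its clamping station (value of joint wheel between 10.9 and 14.5 rad and y of box_mid in the frame of fixture below -0.02 m), for 0.2 s.
2. the box has been pushed home against the end stop (y of box_mid in the frame of fixture above 0.035 m and z of box_mid in the frame of fixture below 0.055 m), for 0.2 s.
At the end, for the whole second after the job is handed in: the wheel stands two full turns (within a quarter turn) back from where it started, and the box lies flat in the fixture, at rest, within 4 mm of the end stop (all of step 2 and value of joint wheel between 10.9 and 14.5 rad and angle between box_mid's own z axis and vertical below 0.05 rad and linear speed of box below 0.02 m/s and velocity of joint wheel below 0.2 rad/s); the robot touches nothing.
It fails at once if the wheel is gripped: the point between the finger pads comes within 28 mm of the wheel's centre (distance between the grasp point and wheel_centre below 0.028 m).
It fails at once if the fingers straddle a wall of the box to grip it: the point between the finger pads comes within a box wall, or less than 8 mm above it ((x of the grasp point in the frame of box_mid between 0.085 and 0.095 m and y of the grasp point in the frame of box_mid between -0.075 and 0.075 m and z of the grasp point in the frame of box_mid between -0.04 and 0.048 m) or (y of the grasp point in the frame of box_mid between 0.061 and 0.071 m and x of the grasp point in the frame of box_mid between -0.097 and 0.097 m and z of the grasp point in the frame of box_mid between -0.04 and 0.048 m) or (x of the grasp point in the frame of box_mid between -0.095 and -0.085 m and y of the grasp point in the frame of box_mid between -0.075 and 0.075 m and z of the grasp point in the frame of box_mid between -0.04 and 0.048 m) or (y of the grasp point in the frame of box_mid between -0.071 and -0.061 m and x of the grasp point in the frame of box_mid between -0.097 and 0.097 m and z of the grasp point in the frame of box_mid between -0.04 and 0.048 m)).
It fails at once if the box is lifted or tipped (z of box_mid in the frame of fixture above 0.062 m or angle between box_mid's own z axis and vertical above 0.12 rad).
It fails at once if the loose gland, dome nut or lock nut is moved by more than 20 mm (distance of any of gland, dome_nut, locknut from where it was at the start of the episode above 0.02 m).
It also fails if it takes over 64 s, if anything falls off the work surface, if the arm or the gripper's body presses on something with over 40 N, if the wrist force passes 120 N, or if a joint passes its speed limit or range.

### The arm

A 6-joint arm with a two-finger parallel gripper is mounted at the origin on the work surface; the furniture and walls round the work are solid. World frame = base frame: x ahead of the robot, y to its left, z up, the work surface at z = 0. Lengths are in m, angles in rad, forces in N, time in s.
With the tool pointing down it reaches from about 0.35 to 0.975 m from the base axis. Payload 4.9 kg.
Tool frame: the origin (TCP) lies at the very end of the fingers, on their centre line; the grasp point (between the pads) lies 19 mm behind it (manip.tcp_to_grasp is the distance from the TCP to the grasp point, in m); z points along the fingers, y is the direction in which the jaws open and shut (so a half turn about z gives the same grasp; the last joint's range is limited). The gripper opens to 85 mm and grips with 20 to 120 N. Pads are 22 mm wide; open, the fingers measure 114 mm over their backs; the gripper's body (76 mm by 85 mm) begins 54 mm behind the grasp point. The pads swing forward as they close: fully open they stand 13 mm farther back than shut.
Start: joints at [-1.295, 0.053, 1.613, -0, 1.476, -0.119], TCP at [0.24, -0.577, 0.199] pointing down, gripper open.
Joint ranges: [-3.01, 3.01], [-1.01, 2.22], [0.06, 2.58], [-1.02, 4.17], [0.09, 2.62], [-3.14, 3.14]. Speed limits (rad/s): [2.57, 2.57, 3.14, 3.14, 3.14, 3.14].

### API

Orientations are given as a unit quaternion [w, x, y, z].
In Python, from plant import sensors, cams, job, finder, manip gives the robot as it stands.
- The arm moves only by the shell command python3 -m pendant 'ROWS'. ROWS is JSON, a list of rows, each an object of numbers: "wx", "wy", "wz": the turn, a rotation vector about the tool's x, y, z in degrees; "dx", "dy", "dz": the shift along the tool's x, y, z in m; "hand": the gripper's target within -1 to 1 (fully open at 1, half-way at 0, shut at -1). A call has 1 to 20 rows; each row is the pose to reach, as a shift and turn from the pose commanded when the call began, along the tool's axes at that moment; what a row does not reach only later rows make up. A row lasts 1/12 s, in which the tool goes at most 41.7 mm and 7.16 degrees, less where a joint would pass 70% of its speed; a pose out of reach is approached as far as the arm can. A call with a gripper value outside its range is refused whole. The fingers move at their own pace and stop on an object; the grip force is fixed at half the most. Time passes only in rows, so rows that repeat a pose let the fingers close. It gives the time, the measured TCP pose, the force and the opening at its end, in the units of the state.
- sensors.state(): the state, without advancing time (a new reading comes with each control period).
- cams.grab_frame(name): name is "scene" or "side" or "wrist"; returns (picture, depth): 384x512x3 uint8, red, green, blue; 384x512 float32, m along the optical axis (not along the pixel's ray), 0 where there is no reading.
- cams.calibration(name): a dict with "fov_y" (degrees; the focal length in pixels is half the picture's height over the tangent of half this angle, whatever the lens; pixels are square), "cx", "cy" (the principal point, pixels), "k1" (the pictures are not rectified: a ray, as slopes to the right and down, at radius r is drawn at 1 + k1 r^2 times it, then the intrinsics apply), "pose" (4x4, takes a point from camera to world coordinates); the wrist camera has in their place "hand_eye" (4x4, takes a point from camera to tool coordinates, whose origin is the TCP and whose axes are the flange's). Camera axes: x right, y down, z forward; pixel columns grow to the right and rows downward; lengths in m; the calibration is good to about 2 mm. A picture is of the moment at which its call begins: read the wrist's pose just before it. calibration takes no time and is no camera call.
- job.job_done(): hands the job in, once; it reports no verdict.
Trained networks look in the newest picture that a camera, given by its name, has taken for a name from the list of things; names that differ only in an ending like _2 or _b are one class to them, and where a whole thing is asked for, a point or a joint stands for the part that bears it (a point fixed in the world has none). Each returns a list of dicts, best first, with "score" (0 to 1); they miss things now and then, are a little off and sometimes report something else, mostly with a low value. They report only what shows in the picture. A call takes as long as a camera call.
- finder.look_for(camera, thing): "position" ([x, y, z] in m, in world coordinates, good to about 4 mm: the middle of the surface that is visible of it).
The state is a dict: "time": time; "joint_pos": joint angles; "joint_vel": joint speeds; "joint_efforts": joint torques, N m; "tool_pos": TCP position; "tool_rot": TCP orientation; "contact_force": force on the tool from outside, world axes, zero at the start; "ft_torque": the same for the moment, N m; "gripper_width": opening from 0.0 (shut) to 1.0 (fully open).
Only numpy, scipy, OpenCV 4.12 (cv2) and the standard library are available. Lean on these libraries where they do the work, as an engineer would, in place of code of your own. Each camera call takes 0.05 s, during which the arm holds its last target. There are 200 camera calls.

## Working session

There is one attempt and no reset: what is moved stays moved. The work goes in short steps, Python scripts to look and compute and a shell command to move; the robot and the scene stay as the last step left them, time stands still between calls to the robot, and variables do not carry over. Pictures are saved under pics/ and viewed, about 8 in all and at most 12, crops included, and the job is handed in when it is done.

```bash
mkdir -p pics; ls; python3 - <<'E'
from plant import sensors,cams,job,finder,manip
import cv2,numpy as np
s=sensors.state();print({k:np.round(v,3) for k,v in s.items()})
P=[]
for c in("scene","side"):
    im,d=cams.grab_frame(c);P.append(im[:,:,::-1]);np.savez('pics/'+c+'0.npz',im=im,d=d)
    cal=cams.calibration(c);print(c,{k:np.round(v,3).tolist() for k,v in cal.items()})
    for t in("fixture","wheel_centre","box_mid","gland","dome_nut","locknut","end_stop"):
        try:
            for r in finder.look_for(c,t)[:2]:print(c,t,np.round(r["position"],4),round(r["score"],2))
        except Exception as e:print(t,e)
print(cams.calibration("wrist"))
cv2.imwrite('pics/a.png',P[0]);cv2.imwrite('pics/b.png',P[1])
print(manip.tcp_to_grasp, sensors.state()["time"])
E
```

```text
pics
{'time': np.float64(0.0), 'joint_pos': array([-1.295,  0.053,  1.614,  0.   ,  1.476, -0.119]), 'joint_vel': array([-0.   , -0.002, -0.   ,  0.   ,  0.002,  0.002]), 'joint_efforts': array([-1.0000e-03, -3.9369e+01, -3.7018e+01, -0.0000e+00,  7.0000e-03,
        0.0000e+00]), 'tool_pos': array([ 0.24 , -0.576,  0.198]), 'tool_rot': array([-0.001,  0.981,  0.196, -0.   ]), 'contact_force': array([-0.601,  0.389,  0.089]), 'ft_torque': array([ 0.017, -0.024, -0.078]), 'gripper_width': np.float64(0.999)}
scene {'fov_y': 43.289, 'cx': 253.643, 'cy': 195.889, 'k1': -0.09, 'pose': [[0.534, -0.635, 0.558, -0.182], [-0.845, -0.388, 0.367, -0.779], [-0.017, -0.668, -0.744, 1.019], [0.0, 0.0, 0.0, 1.0]]}
scene fixture [ 0.3729 -0.3086  0.012 ] 0.81
scene wheel_centre [ 0.3679 -0.3183  0.0612] 0.81
scene box_mid [ 0.3659 -0.3189  0.0622] 0.68
scene box_mid [ 0.4363 -0.3666  0.0598] 0.6
scene end_stop [ 0.3719 -0.3075  0.0116] 0.98
side {'fov_y': 54.118, 'cx': 255.986, 'cy': 194.101, 'k1': 0.021, 'pose': [[0.87, -0.269, 0.413, 0.171], [-0.493, -0.482, 0.724, -0.955], [0.005, -0.834, -0.552, 0.552], [0.0, 0.0, 0.0, 1.0]]}
side fixture [ 0.412  -0.3876  0.0104] 0.91
side wheel_centre [ 0.5097 -0.3739  0.0595] 0.17
side box_mid [ 0.5097 -0.371   0.0606] 0.56
side gland [ 0.6618 -0.1198  0.0272] 0.53
side dome_nut [ 0.664  -0.2167  0.0329] 0.55
side end_stop [ 0.4098 -0.3852  0.0101] 0.72
{'fov_y': 67.12228228580764, 'cx': 253.2241982939108, 'cy': 189.3804938105326, 'k1': -0.06285594431858099, 'hand_eye': array([[ 2.20749917e-04, -9.50241804e-01, -3.11513187e-01,
         7.96743064e-02],
       [ 9.99999323e-01, -1.46201751e-04,  1.15461174e-03,
        -7.49161469e-04],
       [-1.14270412e-03, -3.11513231e-01,  9.50241128e-01,
        -1.73048183e-01],
       [ 0.00000000e+00,  0.00000000e+00,  0.00000000e+00,
         1.00000000e+00]])}
0.0187 0.8
```

View pics/a.png

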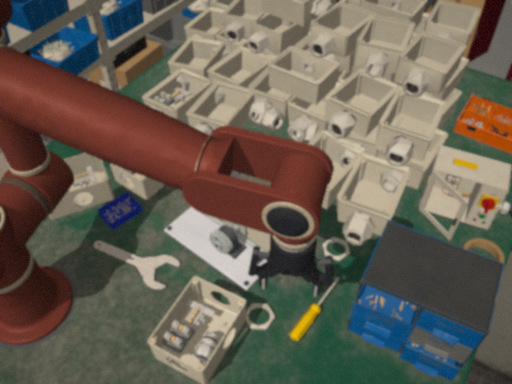

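View pics/b.png

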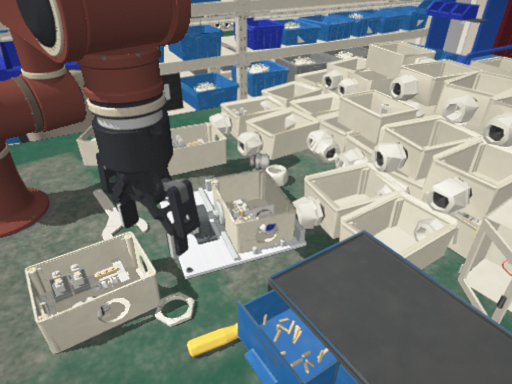

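The scene view shows the white plate at about (215,240) and the wheel at (225,238), with the arm hiding the rest. The side view shows the box in its fixture at (250,210), the lock nut at (175,308), and the gripper in front of the wheel. I'll move the wrist camera above the fixture.

```bash
python3 -m pendant '[{"dz":-0.06},{"dx":0.265,"dy":-0.168,"dz":-0.16},{"dx":0.265,"dy":-0.168,"dz":-0.16},{"dx":0.265,"dy":-0.168,"dz":-0.16},{"dx":0.265,"dy":-0.168,"dz":-0.16},{"dx":0.265,"dy":-0.168,"dz":-0.16},{"dx":0.265,"dy":-0.168,"dz":-0.16},{"dx":0.265,"dy":-0.168,"dz":-0.16},{"dx":0.265,"dy":-0.168,"dz":-0.16},{"dx":0.265,"dy":-0.168,"dz":-0.16},{"dx":0.265,"dy":-0.168,"dz":-0.16},{"dx":0.265,"dy":-0.168,"dz":-0.16},{"dx":0.265,"dy":-0.168,"dz":-0.16},{"dx":0.265,"dy":-0.168,"dz":-0.16}]'
cat > h.py <<'E'
from plant import sensors,cams,job,finder,manip
import cv2,numpy as np
from scipy.spatial.transform import Rotation as R
def toolT():
    s=sensors.state();T=np.eye(4);q=s["tool_rot"];T[:3,:3]=R.from_quat([q[1],q[2],q[3],q[0]]).as_matrix();T[:3,3]=s["tool_pos"];return T
def look(c):
    T=toolT();im,d=cams.grab_frame(c);cal=cams.calibration(c)
    P=T@cal["hand_eye"] if c=="wrist" else np.array(cal["pose"])
    return im,d,cal,P
def K(cal):
    f=192/np.tan(np.radians(cal["fov_y"]/2));return np.array([[f,0,cal["cx"]],[0,f,cal["cy"]],[0,0,1.]])
def cloud(d,cal,P):
    v,u=np.mgrid[:384,:512]
    pts=np.stack([u.ravel(),v.ravel()],-1).astype(float)[:,None]
    n=cv2.undistortPoints(pts,K(cal),np.array([cal["k1"],0,0,0.]))[:,0]
    z=d.ravel();X=np.c_[n*z[:,None],z]@P[:3,:3].T+P[:3,3];X[z==0]=np.nan
    return X.reshape(384,512,3)
def proj(X,cal,P):
    X=np.atleast_2d(X);Q=np.linalg.inv(P);c=X@Q[:3,:3].T+Q[:3,3]
    return cv2.projectPoints(c,np.zeros(3),np.zeros(3),K(cal),np.array([cal["k1"],0,0,0.]))[0][:,0]
E
python3 - <<'E'
from h import *
im,d,cal,P=look("wrist");np.savez('pics/w1.npz',im=im,d=d,P=P)
for t in("fixture","wheel_centre","box_mid","end_stop","gland","dome_nut","locknut"):
    for r in finder.look_for("wrist",t)[:2]:print(t,np.round(r["position"],4),round(r["score"],2))
cv2.imwrite('pics/c.png',im[:,:,::-1])
im,d,cal,P=look("scene");np.savez('pics/s1.npz',im=im,d=d,P=P)
for t in("locknut",):
    for r in finder.look_for("scene",t)[:2]:print(t,np.round(r["position"],4),round(r["score"],2))
E
```

```text
fixture [ 0.3384 -0.3944  0.01  ] 0.91
end_stop [ 0.3367 -0.3973  0.0121] 0.56
locknut [ 0.5346 -0.5617  0.0077] 0.57
locknut [ 0.437  -0.3697  0.0621] 0.33invalid input
```

View pics/c.png

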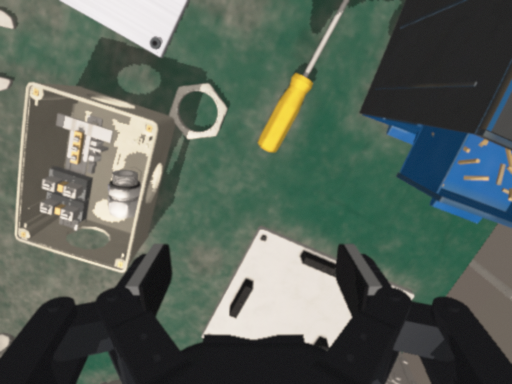

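The wrist view, still from the start pose because the move was refused, shows the real fixture's corner at (155,45), a loose box at (90,180) and a lock nut at (200,110). I'll sort out the row format next.

```bash
python3 -m pendant --help; python3 -m pendant '[{"wx":0,"wy":0,"wz":0,"dx":0,"dy":0,"dz":-0.04,"hand":1},{"wx":0,"wy":0,"wz":0,"dx":0.0,"dy":0.0,"dz":-0.06,"hand":1}]'
```

```text
time: 1.47
tool_pos: [0.2404, -0.5768, 0.2603]
tool_rot: [-0.0, 0.981, 0.196, 0.0]
contact_force: [-0.1, -1.0, 1.3]
gripper_width: 1.003invalid input: not JSON, or not a number
```

```bash
python3 -m pendant '[{"dx":0.265,"dy":-0.168,"dz":-0.10,"hand":-1},{"dx":0.265,"dy":-0.168,"dz":-0.10,"hand":-1},{"dx":0.265,"dy":-0.168,"dz":-0.10,"hand":-1},{"dx":0.265,"dy":-0.168,"dz":-0.10,"hand":-1},{"dx":0.265,"dy":-0.168,"dz":-0.10,"hand":-1},{"dx":0.265,"dy":-0.168,"dz":-0.10,"hand":-1},{"dx":0.265,"dy":-0.168,"dz":-0.10,"hand":-1},{"dx":0.265,"dy":-0.168,"dz":-0.10,"hand":-1},{"dx":0.265,"dy":-0.168,"dz":-0.10,"hand":-1},{"dx":0.265,"dy":-0.168,"dz":-0.10,"hand":-1},{"dx":0.265,"dy":-0.168,"dz":-0.10,"hand":-1}]'
python3 - <<'E'
from h import *
im,d,cal,P=look("wrist");np.savez('pics/w2.npz',im=im,d=d,P=P)
for t in("fixture","wheel_centre","box_mid","end_stop","gland","dome_nut","locknut"):
    for r in finder.look_for("wrist",t)[:2]:print(t,np.round(r["position"],4),round(r["score"],2),proj(r["position"],cal,P).round())
cv2.imwrite('pics/d.png',im[:,:,::-1])
E
```

```text
fixture [ 0.3479 -0.387   0.0112] 0.97 [[153.  24.]]
end_stop [ 0.3423 -0.386   0.0117] 0.74 [[150.  28.]]invalid input
```

View pics/d.png

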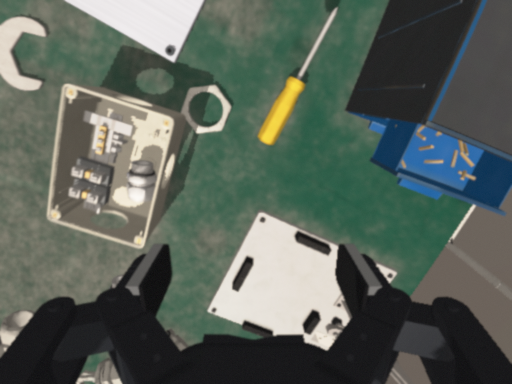

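The move was refused again; it seems every key has to be present.

```bash
python3 -m pendant '[{"wx":0,"wy":0,"wz":0,"dx":0.265,"dy":-0.168,"dz":-0.1,"hand":-1},{"wx":0,"wy":0,"wz":0,"dx":0.265,"dy":-0.168,"dz":-0.1,"hand":-1},{"wx":0,"wy":0,"wz":0,"dx":0.265,"dy":-0.168,"dz":-0.1,"hand":-1},{"wx":0,"wy":0,"wz":0,"dx":0.265,"dy":-0.168,"dz":-0.1,"hand":-1},{"wx":0,"wy":0,"wz":0,"dx":0.265,"dy":-0.168,"dz":-0.1,"hand":-1},{"wx":0,"wy":0,"wz":0,"dx":0.265,"dy":-0.168,"dz":-0.1,"hand":-1},{"wx":0,"wy":0,"wz":0,"dx":0.265,"dy":-0.168,"dz":-0.1,"hand":-1},{"wx":0,"wy":0,"wz":0,"dx":0.265,"dy":-0.168,"dz":-0.1,"hand":-1},{"wx":0,"wy":0,"wz":0,"dx":0.265,"dy":-0.168,"dz":-0.1,"hand":-1},{"wx":0,"wy":0,"wz":0,"dx":0.265,"dy":-0.168,"dz":-0.1,"hand":-1}]' && python3 - <<'E'
from h import *
im,d,cal,P=look("wrist");np.savez('pics/w3.npz',im=im,d=d,P=P)
for t in("fixture","wheel_centre","box_mid","end_stop","gland","dome_nut","locknut"):
    for r in finder.look_for("wrist",t)[:2]:print(t,np.round(r["position"],4),round(r["score"],2),proj(r["position"],cal,P).round())
cv2.imwrite('pics/e.png',im[:,:,::-1])
E
```

```text
time: 2.7
tool_pos: [0.4212, -0.3187, 0.3591]
tool_rot: [0.0, 0.98, 0.198, 0.0]
contact_force: [0.2, -0.4, -0.5]
gripper_width: -0.004
fixture [ 0.4236 -0.233   0.0125] 0.6 [[209. 121.]]
wheel_centre [ 0.3756 -0.3169  0.0778] 0.94 [[241. 173.]]
box_mid [ 0.5161 -0.3488  0.0395] 0.6 [[293.  98.]]
end_stop [ 0.4186 -0.2348  0.0103] 0.75 [[209. 124.]]
locknut [ 0.5385 -0.5542  0.0133] 0.73 [[398. 133.]]
locknut [ 0.377  -0.3158  0.0785] 0.22 [[241. 172.]]
```

View pics/e.png

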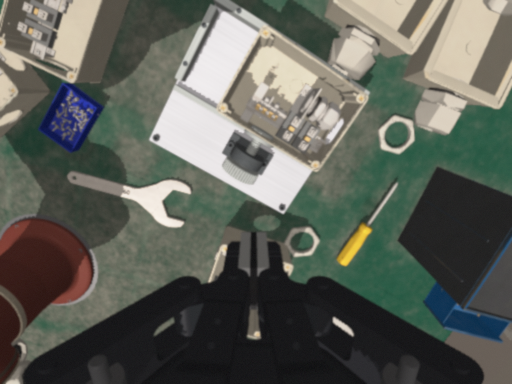

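The picture shows the fixture with the plate's front corners at (152,137) and (283,210), the wheel at (245,155), the box rim from (265,35) to (315,165) and the lock nut at (397,133). Next I'll fit the fixture pose from depth.

```bash
python3 - <<'E'
from h import *
from scipy.optimize import least_squares
D=np.load('pics/w3.npz');cal=cams.calibration("wrist");X=cloud(D['d'],cal,D['P']);im=D['im'].astype(int)
v,u=np.mgrid[:384,:512]
g=im.min(2);roi=(u>130)&(u<380)&(v<215)
pl=roi&(g>120)&(abs(X[...,2]-.01)<.008)
n,lab,st,ce=cv2.connectedComponentsWithStats(pl.astype(np.uint8))
o=np.argsort(-st[1:,4])[:4]+1;print(st[o])
m=lab==o[0]
if st[o[1],4]>400:m|=lab==o[1]
p=X[m];print("z",np.median(p[:,2]))
P2=p[:,:2]
# front edge: in frame angle; box rim rect
top=roi&(abs(X[...,2]-.09)<.006)&(X[...,0]>.38)
n,lab,st,ce=cv2.connectedComponentsWithStats(top.astype(np.uint8));o2=np.argsort(-st[1:,4])[:4]+1
print(st[o2])
T=X[lab==o2[0]];r=cv2.minAreaRect(T[:,:2].astype(np.float32));print("rim rect",r,np.median(T[:,2]));bp=cv2.boxPoints(r);print(bp)
print("plate rect",cv2.minAreaRect(P2.astype(np.float32)))
for a in np.radians(np.arange(-6,-0+0,1)*0+np.arange(6)):pass
# extents vs yaw
for a in range(-40,41,4):
    A=np.radians(a);ex=np.array([np.cos(A),np.sin(A)]);ey=np.array([-np.sin(A),np.cos(A)])
    s=P2@ex;t=P2@ey;print(a,np.percentile(s,[.5,99.5]).round(3),np.percentile(t,[.5,99.5]).round(3))
w=roi&(X[...,2]>.06)&(X[...,2]<.088)&(u>218)&(u<276)&(v>122)&(v<185)
W=X[w];print("wheelblock",len(W),W.min(0),W.max(0),W.mean(0))
for c in [(155,138),(284,208),(240,178),(262,172),(222,133)]:print(c,X[c[1],c[0]].round(3),im[c[1],c[0]])
cv2.imwrite('pics/f.png',cv2.resize(D['im'][100:230,140:310,::-1],None,fx=4,fy=4,interpolation=cv2.INTER_CUBIC))
E
```

```text
[[  149     8   164   206 10627]
 [  231    45   115    70  3547]
 [  131   180    60    35  1034]
 [  352     0    28    19   275]]
z 0.008405604420341495
[[ 216   25  153  147 1734]
 [ 350   10   24   18   76]
 [ 336    0   15   11   49]
 [ 375   27    5    6   11]]
rim rect ((0.5080335140228271, -0.34465494751930237), (0.18636639416217804, 0.13812600076198578), 81.23194122314453) 0.08945999659555856
[[ 0.42557323 -0.42622155]
 [ 0.56208503 -0.44727677]
 [ 0.5904938  -0.26308835]
 [ 0.453982   -0.24203312]]
plate rect ((0.4570140242576599, -0.3015332818031311), (0.2910098135471344, 0.2538120448589325), 82.4034423828125)
-40 [0.377 0.69 ] [-0.109  0.23 ]
-36 [0.383 0.69 ] [-0.145  0.19 ]
-32 [0.387 0.687] [-0.181  0.148]
-28 [0.39  0.681] [-0.216  0.106]
-24 [0.391 0.672] [-0.25   0.063]
-20 [0.389 0.66 ] [-0.283  0.021]
-16 [0.385 0.646] [-0.316 -0.022]
-12 [0.379 0.63 ] [-0.347 -0.061]
-8 [0.369 0.619] [-0.378 -0.093]
-4 [0.348 0.608] [-0.406 -0.122]
0 [0.322 0.594] [-0.435 -0.15 ]
4 [0.294 0.578] [-0.464 -0.176]
8 [0.264 0.559] [-0.493 -0.201]
12 [0.232 0.538] [-0.526 -0.225]
16 [0.199 0.515] [-0.556 -0.248]
20 [0.165 0.489] [-0.583 -0.269]
24 [0.13 0.46] [-0.608 -0.289]
28 [0.094 0.43 ] [-0.629 -0.307]
32 [0.058 0.397] [-0.647 -0.324]
36 [0.021 0.363] [-0.663 -0.339]
40 [-0.016  0.327] [-0.675 -0.352]
wheelblock 1110 [ 0.36056156 -0.34839278  0.06009637] [ 0.45113967 -0.28591532  0.08799257] [ 0.39856473 -0.31655766  0.07262464]
(155, 138) [ 0.359 -0.153  0.012] [60 59 59]
(284, 208) [ 0.326 -0.423  0.013] [127 126 127]
(240, 178) [ 0.368 -0.318  0.081] [190 190 183]
(262, 172) [ 0.376 -0.355  0.016] [127 127 127]
(222, 133) [ 0.413 -0.262  0.009] [233 230 230]
```

View pics/f.png

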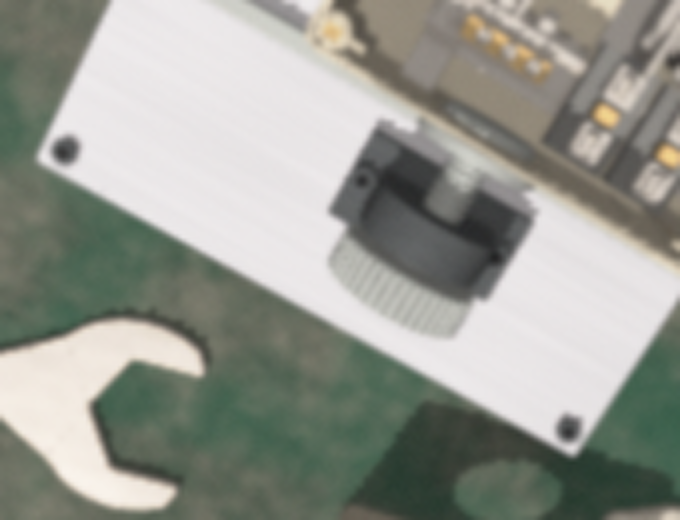

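The crop shows the knurled wheel in front of the dark nut block, its left end at about crop (340,255) and its right end at (460,330). The plate corners are sharp. I'll fit the wheel centre now.

```bash
cat >> h.py <<'E'
YAW=np.radians(-8.2);O=np.array([.4655,-.3026,0]);Rf=R.from_euler('z',YAW).as_matrix()
def fx(X):return (X-O)@Rf
def unfx(x):return np.asarray(x)@Rf.T+O
def delta(target_f,yaw_tool=None):
    T=toolT();return (T[:3,:3].T@(unfx(target_f)-T[:3,3]))
E
python3 - <<'E'
from h import *
from scipy.optimize import least_squares
D=np.load('pics/w3.npz');cal=cams.calibration("wrist");X=cloud(D['d'],cal,D['P']);F=fx(X);im=D['im'].astype(int)
v,u=np.mgrid[:384,:512];roi=(u>205)&(u<290)&(v>110)&(v<200)&(F[...,2]>.05)
for lo in np.arange(-.112,-.05,.005):
    m=roi&(F[...,0]>lo)&(F[...,0]<lo+.005);q=F[m]
    if len(q)>5:print(round(lo,3),len(q),"y",q[:,1].min().round(4),q[:,1].max().round(4),"z",q[:,2].max().round(4),np.median(q[:,2]).round(4))
m=roi&(F[...,0]>-.102)&(F[...,0]<-.082)&(F[...,2]>.062);q=F[m]
s=least_squares(lambda p:np.hypot(q[:,1]-p[0],q[:,2]-p[1])-.0315,[-.03,.05],loss='soft_l1',f_scale=.002);print(s.x, len(q))
for c in ("scene",):
    im,d,cal,P=look(c)
    for t in("wheel_centre","box_mid","gland","dome_nut","locknut"):
        for r in finder.look_for(c,t)[:2]:print(t,fx(np.array(r["position"])).round(4),round(r["score"],2))
b=unfx([-.091,s.x[0],.15]);T=toolT();print(b,T[:3,3],T[:3,:3].T@(b-T[:3,3]), np.degrees(np.arctan2(T[1,0],T[0,0])))
E
```

```text
-0.102 51 y -0.0538 0.0057 z 0.0808 0.0766
-0.097 112 y -0.0558 0.0059 z 0.081 0.075
-0.092 106 y -0.0563 0.0062 z 0.0809 0.0761
-0.087 111 y -0.0565 0.0065 z 0.0814 0.076
-0.082 143 y -0.0555 0.0052 z 0.0805 0.0664
-0.077 72 y -0.0502 0.0027 z 0.0773 0.0732
-0.072 97 y -0.0525 0.0021 z 0.0786 0.0736
-0.067 101 y -0.0518 0.0026 z 0.0787 0.0731
-0.062 99 y -0.0523 0.0028 z 0.0781 0.073
-0.057 108 y -0.0505 0.0022 z 0.0772 0.0598
-0.052 29 y -0.0322 -0.0165 z 0.0594 0.0558
[-0.02528601  0.04815796] 350
wheel_centre [-0.0911 -0.0301  0.0623] 0.72
box_mid [ 0.0589 -0.0371  0.0595] 0.87
gland [-0.0961 -0.0341  0.0589] 0.64
gland [0.162  0.2146 0.0293] 0.5
dome_nut [0.1774 0.129  0.0319] 0.57
locknut [ 0.1023 -0.2484  0.0076] 0.84
locknut [0.1792 0.1314 0.0288] 0.32
[ 0.37182385 -0.31464826  0.15      ] [ 0.4203107  -0.32001386  0.3589348 ] [-0.04269771 -0.02360116  0.20893397] 22.607196433353792
```

```bash
python3 -m pendant '[{"wx":0,"wy":0,"wz":30.8,"dx":-0.044,"dy":-0.0232,"dz":0.239,"hand":-1},{"wx":0,"wy":0,"wz":30.8,"dx":-0.044,"dy":-0.0232,"dz":0.239,"hand":-1},{"wx":0,"wy":0,"wz":30.8,"dx":-0.044,"dy":-0.0232,"dz":0.239,"hand":-1},{"wx":0,"wy":0,"wz":30.8,"dx":-0.044,"dy":-0.0232,"dz":0.239,"hand":-1},{"wx":0,"wy":0,"wz":30.8,"dx":-0.044,"dy":-0.0232,"dz":0.239,"hand":-1},{"wx":0,"wy":0,"wz":30.8,"dx":-0.044,"dy":-0.0232,"dz":0.239,"hand":-1},{"wx":0,"wy":0,"wz":30.8,"dx":-0.044,"dy":-0.0232,"dz":0.239,"hand":-1},{"wx":0,"wy":0,"wz":30.8,"dx":-0.044,"dy":-0.0232,"dz":0.239,"hand":-1}]'; python3 - <<'E'
from h import *
T=toolT();print(fx(T[:3,3]),(Rf.T@T[:3,:3]).round(3),sensors.state()["contact_force"])
P=[]
for c in("scene","side"):
    im,d,cal,Pc=look(c);p=proj(unfx([-.101,-.025,.05]),cal,Pc)[0].astype(int);print(p)
    P.append(cv2.resize(im[max(0,p[1]-45):p[1]+45,p[0]-50:p[0]+50,::-1],(400,360),interpolation=cv2.INTER_CUBIC))
cv2.imwrite('pics/g.png',np.hstack(P))
E
```

```text
time: 4.07
tool_pos: [0.3698, -0.3142, 0.1183]
tool_rot: [-0.002, 0.997, -0.071, -0.001]
contact_force: [-0.0, -0.7, 0.2]
gripper_width: -0.001
[-0.09304033 -0.02514566  0.11834187] [[ 1.     0.    -0.003]
 [ 0.    -1.     0.003]
 [-0.003 -0.003 -1.   ]] [-0.02123936 -0.66607716  0.17533204]
[218 244]
[186 220]
```

View pics/g.png

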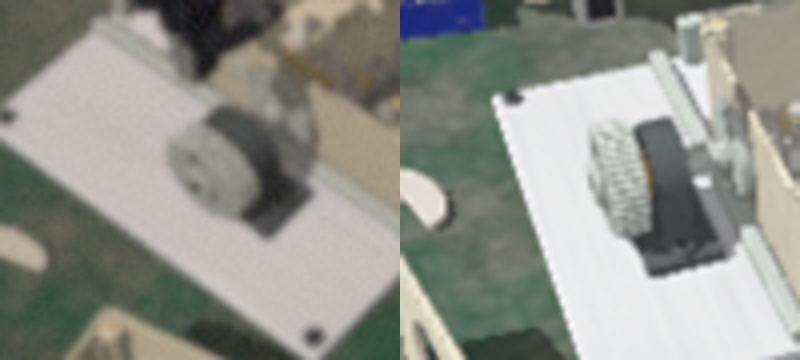

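The crop, with scene on the left and side on the right, shows the wheel face clear in both views. The dark dimple is at crop (192,185) in the scene half, and the finger hovers above. Next I'll do a press test.

```bash
python3 -m pendant '[{"wx":0,"wy":0,"wz":0,"dx":0,"dy":0,"dz":0.03,"hand":-1},{"wx":0,"wy":0,"wz":0,"dx":0,"dy":0,"dz":0.035,"hand":-1},{"wx":0,"wy":0,"wz":0,"dx":0,"dy":0,"dz":0.035,"hand":-1}]';python3 -m pendant '[{"wx":0,"wy":0,"wz":0,"dx":0,"dy":0,"dz":0.002,"hand":-1},{"wx":0,"wy":0,"wz":0,"dx":0,"dy":0,"dz":0.002,"hand":-1}]'
```

```text
time: 4.42
tool_pos: [0.3712, -0.3154, 0.0856]
tool_rot: [-0.0, 0.997, -0.071, -0.0]
contact_force: [-0.6, 0.4, 0.0]
gripper_width: -0.001
time: 4.58
tool_pos: [0.3718, -0.3164, 0.0848]
tool_rot: [0.001, 0.997, -0.071, 0.001]
contact_force: [-0.4, -1.0, 0.0]
gripper_width: -0.002
```

```bash
for i in 1 2; do python3 -m pendant '[{"wx":0,"wy":0,"wz":0,"dx":0,"dy":0,"dz":0.0015,"hand":-1},{"wx":0,"wy":0,"wz":0,"dx":0,"dy":0,"dz":0.0015,"hand":-1}]'; done
```

```text
time: 4.75
tool_pos: [0.3713, -0.3159, 0.0824]
tool_rot: [0.001, 0.997, -0.071, 0.001]
contact_force: [0.0, 0.5, 0.2]
gripper_width: 0.003
time: 4.92
tool_pos: [0.3709, -0.3155, 0.08]
tool_rot: [0.0, 0.997, -0.071, 0.0]
contact_force: [-0.1, 0.7, -0.4]
gripper_width: -0.002
```

```bash
for i in 1 2; do python3 -m pendant '[{"wx":0,"wy":0,"wz":0,"dx":0,"dy":0,"dz":0.001,"hand":-1},{"wx":0,"wy":0,"wz":0,"dx":0,"dy":0,"dz":0.001,"hand":-1}]'; done; python3 - <<'E'
from h import *
T=toolT();print(fx(T[:3,3]))
P=[]
for c in("scene","side"):
    im,d,cal,Pc=look(c);p=proj(unfx([-.101,-.025,.06]),cal,Pc)[0].astype(int)
    P.append(cv2.resize(im[max(0,p[1]-45):p[1]+45,p[0]-50:p[0]+50,::-1],(400,360),interpolation=cv2.INTER_CUBIC))
cv2.imwrite('pics/g2.png',np.hstack(P))
E
```

```text
time: 5.08
tool_pos: [0.3707, -0.3153, 0.0787]
tool_rot: [-0.0, 0.997, -0.071, -0.0]
contact_force: [0.1, -0.3, -0.5]
gripper_width: 0.0
time: 5.25
tool_pos: [0.3707, -0.3153, 0.0777]
tool_rot: [-0.0, 0.997, -0.071, -0.0]
contact_force: [0.3, -0.4, 0.3]
gripper_width: -0.004
[-0.09198033 -0.02610721  0.07769121]
```

View pics/g2.png

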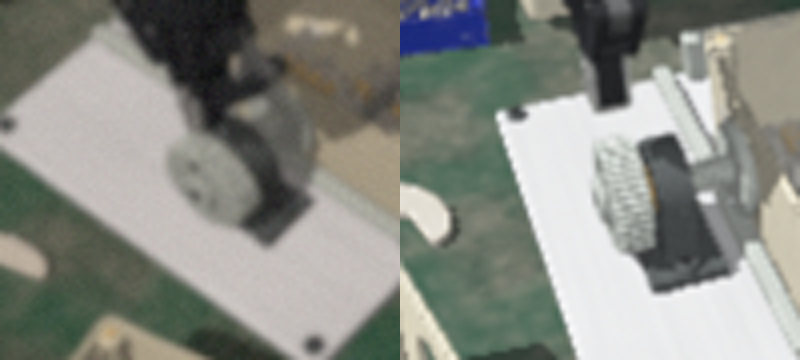

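In the side half the fingertip's lower edge is at crop (610,107), visibly clear of the wheel's top at (620,135), which agrees with zero force. I'll measure the gap in the side camera's cloud.

```bash
python3 - <<'E'
from h import *
im,d,cal,P=look("side");p0=proj(unfx([-.101,-.025,.06]),cal,P)[0].astype(int)
X=cloud(d,cal,P);F=fx(X)
T=toolT();print("tcp px",proj(T[:3,3],cal,P),"crop",(proj(T[:3,3],cal,P)[0]-p0+[50,45])*4)
print("wheeltop crop",(proj(unfx([-.091,-.0255,.0825]),cal,P)[0]-p0+[50,45])*4)
for r in range(14,50,2):
  v=p0[1]-45+r
  print(r*4,[tuple((F[v,p0[0]-50+c]*1000).round().astype(int)) if d[v,p0[0]-50+c] else 0 for c in (50,53,56,59)], im[v,p0[0]-50+53])
E
```

```text
tcp px [[189.10549379 209.40198998]] crop [216.42197518 153.60795992]
wheeltop crop [216.96819909 145.55483583]
56 [(np.int64(-99), np.int64(-57), np.int64(160)), (np.int64(-94), np.int64(-57), np.int64(158)), (np.int64(-83), np.int64(-31), np.int64(140)), (np.int64(-36), np.int64(192), np.int64(-1))] [34 35 38]
64 [(np.int64(-97), np.int64(-40), np.int64(144)), (np.int64(-91), np.int64(-41), np.int64(144)), (np.int64(-84), np.int64(-31), np.int64(136)), (np.int64(-38), np.int64(181), np.int64(-1))] [34 34 38]
72 [(np.int64(-98), np.int64(-39), np.int64(139)), (np.int64(-92), np.int64(-40), np.int64(138)), (np.int64(-84), np.int64(-30), np.int64(131)), (np.int64(-41), np.int64(171), np.int64(-1))] [34 35 37]
80 [(np.int64(-98), np.int64(-40), np.int64(135)), (np.int64(-92), np.int64(-41), np.int64(134)), (np.int64(-85), np.int64(-32), np.int64(127)), (np.int64(-43), np.int64(164), np.int64(-2))] [36 38 39]
88 [(np.int64(-99), np.int64(-41), np.int64(131)), (np.int64(-92), np.int64(-40), np.int64(128)), (np.int64(-85), np.int64(-32), np.int64(122)), (np.int64(-48), np.int64(139), np.i
[... 1951 characters left out ...]
.int64(-40), np.int64(78)), (np.int64(-85), np.int64(-40), np.int64(76))] [206 213 207]
176 [(np.int64(-103), np.int64(-31), np.int64(69)), (np.int64(-98), np.int64(-43), np.int64(76)), (np.int64(-92), np.int64(-44), np.int64(76)), (np.int64(-86), np.int64(-45), np.int64(75))] [200 206 199]
184 [(np.int64(-103), np.int64(-28), np.int64(62)), (np.int64(-99), np.int64(-44), np.int64(72)), (np.int64(-93), np.int64(-44), np.int64(70)), (np.int64(-87), np.int64(-48), np.int64(72))] [192 198 192]
192 [(np.int64(-104), np.int64(-32), np.int64(60)), (np.int64(-100), np.int64(-48), np.int64(70)), (np.int64(-94), np.int64(-49), np.int64(69)), (np.int64(-88), np.int64(-48), np.int64(67))] [180 185 180]
```

```bash
python3 - <<'E'
from h import *
im,d,cal,P=look("wrist");cv2.imwrite('pics/w4.png',im[:,:,::-1])
H=cal["hand_eye"];print("tcp px",proj(np.zeros(3),cal,H),"grasp",proj([0,0,-.0187],cal,H))
Xt=cloud(d,cal,H);X=cloud(d,cal,P);F=fx(X)
for u in(235,245,253,262):
  print(u,[tuple((Xt[v,u]*1000).round().astype(int).tolist()) if d[v,u] else 0 for v in range(200,300,8)])
v,u=np.mgrid[:384,:512]
m=(abs(F[...,0]+.09)<.02)&(F[...,1]>.05)&(F[...,1]<.13);print("plate z",np.nanmedian(F[m][:,2]),m.sum())
D=np.load('pics/w3.npz');Xt=cloud(D['d'],cal,H)
print([ (v,tuple((Xt[v,253]*1000).round().astype(int).tolist())) for v in range(200,300,8)])
E
```

```text
tcp px [[253.60119491 222.40056725]] grasp [[253.64988459 235.60483487]]
235 [(11, -13, 14), (10, -12, 1), (5, -12, -1), (-1, -12, -1), (-6, -12, -1), (-56, -18, 81), (6, -9, -43), (6, -9, -51), (6, -9, -59), (13, -7, -75), (11, -7, -78), (11, -7, -83), (11, -7, -87)]
245 [(11, -6, 13), (10, -6, 1), (5, -6, -1), (0, -6, -2), (10, -5, -35), (10, -4, -44), (10, -4, -51), (11, -4, -60), (10, -4, -64), (12, -4, -73), (12, -3, -79), (11, -3, -83), (11, -3, -87)]
253 [(11, 0, 14), (10, 0, -1), (5, 0, -2), (0, 0, -2), (10, 0, -35), (9, 0, -42), (10, 0, -50), (10, 0, -59), (10, 0, -65), (8, 0, -67), (4, 0, -68), (0, 0, -68), (-5, 0, -68)]
262 [(11, 6, 12), (10, 5, 0), (4, 5, 0), (-2, 6, 1), (11, 4, -35), (10, 4, -43), (10, 4, -52), (10, 4, -58), (10, 4, -65), (11, 3, -72), (11, 3, -78), (11, 3, -83), (12, 3, -88)]
plate z 0.007924915231482671 3691
[(200, (-118, -1, 362)), (208, (-134, -1, 361)), (216, (-152, -1, 363)), (224, (-170, -1, 363)), (232, (10, 0, -34)), (240, (11, 0, -45)), (248, (10, 0, -51)), (256, (10, 0, -58)), (264, (10, 0, -65)), (272, (8, 0, -68)), (280, (4, 0, -68)), (288, (0, 0, -68)), (296, (-4, 0, -68))]
```

View pics/w4.png

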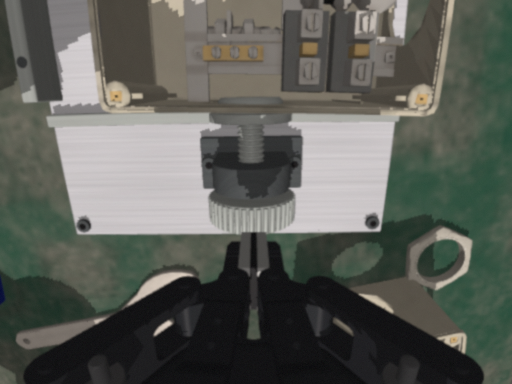

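The wrist view shows the shut fingertips ending at row 232 and the wheel top at rows 195–230. Depth puts the tip about 33 mm short of the reported TCP, and the side camera agrees, so the "very end of the fingers" statement doesn't hold. It also means that touching the wheel with shut fingers could put the nominal grasp point inside the 28 mm limit. I'll check how long the open fingers are.

```bash
python3 - <<'E'
from h import *
cal=cams.calibration("wrist");H=cal["hand_eye"]
for f in('w1','w2','w3'):
    D=np.load(f'pics/{f}.npz');X=cloud(D['d'],cal,H)*1000
    m=(D['d']>0)&(X[...,2]<15)&(X[...,2]>-75)&(abs(X[...,0])<16)
    q=X[m]
    for s in(-1,1):
        a=q[q[:,1]*s>0];o=np.argsort(-a[:,2])
        print(f,s,"tip z",a[o[:12],2].round().tolist(),"y at tip",a[o[:60],1].min().round(1),a[o[:60],1].max().round(1))
        for lo in range(-75,0,10):
            b=a[(a[:,2]>=lo)&(a[:,2]<lo+10)]
            if len(b):print("   z",lo,len(b),"y",b[:,1].min().round(),b[:,1].max().round(),"x",b[:,0].min().round(),b[:,0].max().round())
print(manip.tcp_to_grasp,dir(manip))
E
```

```text
w1 -1 tip z [-43.0, -43.0, -43.0, -43.0, -44.0, -44.0, -44.0, -44.0, -44.0, -44.0, -44.0, -44.0] y at tip -46.2 -42.4
   z -75 723 y -57.0 -42.0 x -12.0 11.0
   z -65 620 y -57.0 -42.0 x -12.0 11.0
   z -55 413 y -57.0 -42.0 x -12.0 11.0
   z -45 26 y -44.0 -42.0 x -10.0 8.0
w1 1 tip z [15.0, 15.0, 15.0, 15.0, 15.0, 15.0, 15.0, 15.0, 15.0, 14.0, 14.0, 14.0] y at tip 120.8 192.7
   z -75 732 y 42.0 57.0 x -12.0 11.0
   z -65 592 y 42.0 57.0 x -12.0 11.0
   z -55 425 y 42.0 56.0 x -12.0 11.0
   z -45 29 y 42.0 43.0 x -10.0 8.0
   z -5 478 y 121.0 181.0 x -5.0 16.0
w2 -1 tip z [-43.0, -43.0, -43.0, -43.0, -44.0, -44.0, -44.0, -44.0, -44.0, -44.0, -44.0, -44.0] y at tip -45.6 -42.5
   z -75 718 y -57.0 -42.0 x -12.0 11.0
   z -65 619 y -57.0 -42.0 x -12.0 11.0
   z -55 410 y -57.0 -42.0 x -13.0 11.0
   z -45 26 y -44.0 -42.0 x -9.0 8.0
w2 1 tip z [-43.0, -43.0, -43.0, -43.0, -43.0, -43.0, -44.0, -44.0, -44.0, -44.0, -44.0, -44.0] y at tip 42.1 49.0
   z -75 734 y 42.0 57.0 x -12.0 11.0
   z -65 590 y 42.0 57.0 x -12.0 11.0
   z -55 421 y 42.0 56.0 x -12.0 11.0
   z -45 32 y 42.0 43.0 x -
[... 295 characters left out ...]
-0.0 x 9.0 10.0
w3 1 tip z [-33.0, -33.0, -33.0, -34.0, -34.0, -34.0, -34.0, -34.0, -34.0, -34.0, -35.0, -35.0] y at tip 0.1 11.7
   z -75 474 y 0.0 28.0 x -12.0 14.0
   z -65 296 y 0.0 13.0 x 5.0 11.0
   z -55 291 y 0.0 13.0 x 5.0 11.0
   z -45 210 y 0.0 13.0 x 5.0 11.0
   z -35 13 y 0.0 6.0 x 10.0 10.0
0.0187 ['IKError', '__class__', '__delattr__', '__dict__', '__dir__', '__doc__', '__eq__', '__format__', '__ge__', '__getattribute__', '__getstate__', '__gt__', '__hash__', '__init__', '__init_subclass__', '__le__', '__lt__', '__module__', '__ne__', '__new__', '__reduce__', '__reduce_ex__', '__repr__', '__setattr__', '__sizeof__', '__str__', '__subclasshook__', '__weakref__', 'tcp_to_grasp']
```

The physical finger lengths are 33 mm behind the TCP when shut and 44 mm when open, and each finger is 14 mm thick. I'll use a single finger of the open gripper. That puts the grasp point about 45 mm to the side, so the 28 mm rule holds under either reading.

```bash
python3 -m pendant '[{"wx":0,"wy":0,"wz":0,"dx":0,"dy":-0.043,"dz":0,"hand":1},{"wx":0,"wy":0,"wz":0,"dx":0,"dy":-0.043,"dz":0,"hand":1},{"wx":0,"wy":0,"wz":0,"dx":0,"dy":-0.043,"dz":0,"hand":1},{"wx":0,"wy":0,"wz":0,"dx":0,"dy":-0.043,"dz":0,"hand":1},{"wx":0,"wy":0,"wz":0,"dx":0,"dy":-0.043,"dz":0.02,"hand":1},{"wx":0,"wy":0,"wz":0,"dx":0,"dy":-0.043,"dz":0.035,"hand":1},{"wx":0,"wy":0,"wz":0,"dx":0,"dy":-0.043,"dz":0.035,"hand":1}]'
python3 - <<'E'
from h import *
s=sensors.state();T=toolT();print(fx(T[:3,3]),s["contact_force"].round(1),s["gripper_width"])
im,d,cal,P=look("wrist");X=cloud(d,cal,cal["hand_eye"])*1000
m=(d>0)&(abs(X[...,0])<16)&(X[...,1]>30)&(X[...,1]<70)&(X[...,2]>-80)
q=X[m]
for lo in range(-56,-20,2):
    b=q[(q[:,2]>=lo)&(q[:,2]<lo+2)]
    if len(b):print(lo,len(b),"y",b[:,1].min().round(1),b[:,1].max().round(1),"x",b[:,0].min().round(),b[:,0].max().round())
E
```

```text
time: 6.03
tool_pos: [0.3755, -0.2721, 0.0403]
tool_rot: [-0.002, 0.997, -0.072, -0.002]
contact_force: [0.0, -0.1, 0.4]
gripper_width: 0.976
[-0.09347926  0.01736199  0.04032891] [ 0.  -0.1  0.4] 0.9758528174987557
-56 114 y 40.9 54.6 x -11.0 11.0
-54 99 y 41.1 54.4 x -12.0 11.0
-52 101 y 41.1 53.4 x -11.0 11.0
-50 79 y 41.1 53.1 x -12.0 11.0
-48 76 y 40.9 47.8 x -11.0 11.0
-46 42 y 41.0 47.4 x -10.0 10.0
-44 24 y 41.0 41.7 x -8.0 12.0
-42 116 y 32.3 50.7 x -6.0 11.0
-40 630 y 30.5 52.7 x -7.0 13.0
-38 412 y 30.0 57.3 x -7.0 13.0
-36 219 y 30.0 60.7 x -7.0 13.0
-34 144 y 30.1 63.1 x -3.0 13.0
-32 207 y 30.1 64.7 x -6.0 13.0
-30 125 y 30.1 67.0 x -5.0 13.0
-28 152 y 30.5 68.0 x -6.0 13.0
-26 66 y 30.4 69.6 x -3.0 13.0
-24 62 y 30.1 70.0 x -3.0 13.0
-22 20 y 30.5 68.9 x 11.0 13.0
```

```bash
for i in 1 2 3; do python3 -m pendant '[{"wx":0,"wy":0,"wz":0,"dx":0,"dy":0,"dz":0.0015,"hand":1},{"wx":0,"wy":0,"wz":0,"dx":0,"dy":0,"dz":0.0015,"hand":1}]' | grep -E 'pos|force'; done
```

```text
tool_pos: [0.3773, -0.2737, 0.0422]
contact_force: [0.2, -0.3, 0.8]
tool_pos: [0.3772, -0.2733, 0.0405]
contact_force: [-0.0, -0.1, -0.4]
tool_pos: [0.377, -0.2729, 0.0385]
contact_force: [0.2, 0.3, 0.3]
```

```bash
for i in 1 2 3; do python3 -m pendant '[{"wx":0,"wy":0,"wz":0,"dx":0,"dy":0,"dz":0.001,"hand":1},{"wx":0,"wy":0,"wz":0,"dx":0,"dy":0,"dz":0.001,"hand":1}]' | grep -E 'pos|force'; done
```

```text
tool_pos: [0.3769, -0.2727, 0.0373]
contact_force: [0.4, 0.6, 0.1]
tool_pos: [0.3771, -0.2729, 0.0365]
contact_force: [-0.1, -1.0, 0.8]
tool_pos: [0.3771, -0.2734, 0.0362]
contact_force: [-1.3, 1.0, 4.8]
```

Contact is found: 4.8 N with about 1 mm of overtravel. Now the first stroke.

```bash
python3 -m pendant '[{"wx":0,"wy":0,"wz":0,"dx":0,"dy":0,"dz":-0.008,"hand":1},{"wx":0,"wy":0,"wz":0,"dx":0,"dy":0.0255,"dz":-0.008,"hand":1},{"wx":0,"wy":0,"wz":0,"dx":0,"dy":0.0255,"dz":0.0055,"hand":1},{"wx":0,"wy":0,"wz":0,"dx":0,"dy":0.0212,"dz":0.0098,"hand":1},{"wx":0,"wy":0,"wz":0,"dx":0,"dy":0.0172,"dz":0.0064,"hand":1},{"wx":0,"wy":0,"wz":0,"dx":0,"dy":0.0127,"dz":0.0038,"hand":1},{"wx":0,"wy":0,"wz":0,"dx":-0.001,"dy":0.0078,"dz":0.002,"hand":1},{"wx":0,"wy":0,"wz":0,"dx":-0.001,"dy":0.0026,"dz":0.0011,"hand":1}]'; python3 - <<'E'
from h import *
print(fx(toolT()[:3,3]))
E
python3 -m pendant '[{"wx":0,"wy":0,"wz":0,"dx":0,"dy":-0.0052,"dz":0,"hand":1},{"wx":0,"wy":0,"wz":0,"dx":0,"dy":-0.0103,"dz":0.001,"hand":1},{"wx":0,"wy":0,"wz":0,"dx":0,"dy":-0.0155,"dz":0.003,"hand":1},{"wx":0,"wy":0,"wz":0,"dx":-0.0005,"dy":-0.0186,"dz":0.0045,"hand":1},{"wx":0,"wy":0,"wz":0,"dx":-0.0005,"dy":-0.025,"dz":-0.002,"hand":1},{"wx":0,"wy":0,"wz":0,"dx":-0.0005,"dy":-0.0026,"dz":-0.0111,"hand":1},{"wx":0,"wy":0,"wz":0,"dx":-0.0005,"dy":-0.0026,"dz":-0.0111,"hand":1}]'
python3 - <<'E'
from h import *
print(fx(toolT()[:3,3]))
im,d,cal,Pc=look("scene");np.savez('pics/s2.npz',im=im,d=d)
D0=np.load('pics/scene0.npz')
c=unfx([-.1015,-.0253,.0505])
# rectify wheel face: (y left, z up) grid as seen from robot
def rect(im,x):
    g=np.linspace(-.036,.036,144);zz,yy=np.meshgrid(-g,-g,indexing='ij')
    pts=unfx(np.stack([np.full(zz.size,x),-.0253+yy.ravel(),.0505+zz.ravel()],-1));p=proj(pts,cal,Pc).astype(np.float32).reshape(144,144,2)
    return cv2.remap(im[:,:,::-1],p[...,0],p[...,1],cv2.INTER_CUBIC)
cv2.imwrite('pics/r2.png',cv2.resize(np.hstack([rect(D0['im'],-.1012),rect(np.load('pics/s1.npz')['im'],-.1012),rect(im,-.1025)]),None,fx=1.8,fy=1.8))
E
```

```text
time: 7.75
tool_pos: [0.3757, -0.2756, 0.0355]
tool_rot: [0.001, 0.997, -0.071, 0.0]
contact_force: [-4.3, -3.1, 6.8]
gripper_width: 1.0
[-0.09269478  0.01388813  0.03553073]
time: 8.33
tool_pos: [0.3765, -0.2737, 0.0471]
tool_rot: [0.001, 0.997, -0.071, 0.001]
contact_force: [0.8, -1.1, 1.2]
gripper_width: 0.997
[-0.09222845  0.01590208  0.04714881]
```

```bash
cat >> h.py <<'E'
def rectf(im,cal,P,x,n=72):
    g=np.linspace(-.036,.036,n);zz,yy=np.meshgrid(-g,-g,indexing='ij')
    pts=unfx(np.stack([np.full(zz.size,x),-.0253+yy.ravel(),.0505+zz.ravel()],-1));p=proj(pts,cal,P).astype(np.float32).reshape(n,n,2)
    return cv2.remap(im,p[...,0],p[...,1],cv2.INTER_CUBIC)
def dimple(im,x,c="scene",y0=-.0253,z0=.0505):
    """angle (deg) of dark dimple, growing anticlockwise from robot's view; 0 = top"""
    cal=cams.calibration(c);P=np.array(cal["pose"]);best=[]
    g=cv2.cvtColor(im,cv2.COLOR_RGB2GRAY).astype(np.float32)
    a=np.radians(np.arange(0,360,5));out=[]
    for r in(.020,.0225,.025):
        pts=unfx(np.stack([np.full(72,x),y0+r*np.sin(a),z0+r*np.cos(a)],-1))
        p=proj(pts,cal,P).astype(np.float32);v=cv2.remap(g,p[:,0].reshape(1,-1),p[:,1].reshape(1,-1),cv2.INTER_LINEAR)[0];out.append(v-np.median(v))
    s=np.mean(out,0);i=np.argsort(s)[:6];return [(int(k*5),int(s[k])) for k in i]
def wheelx():
    """front/back x of wheel in fixture frame from wrist depth"""
    im,d,cal,P=look("wrist");F=fx(cloud(d,cal,P));q=F[(F[...,2]>.074)&(F[...,2]<.084)&(abs(F[...,1]+.0253)<.016)&(F[...,0]<-.078)]
    return np.percentile(q[:,0],[2,50,98]).round(4),len(q)
E
python3 - <<'E'
from h import *
cal=cams.calibration("scene");P=np.array(cal["pose"])
for f,x in(('scene0',-.101),('s1',-.101),('s2',-.1025)):
    im=np.load(f'pics/{f}.npz')['im'];print(f,dimple(im,x))
print(wheelx())
E
ls pics; python3 - <<'E'
from h import *
cal=cams.calibration("scene");P=np.array(cal["pose"])
cv2.imwrite('pics/r2.png',cv2.resize(np.hstack([rectf(np.load(f'pics/{f}.npz')['im'],cal,P,x)[:,:,::-1] for f,x in(('scene0',-.101),('s2',-.1025))]),None,fx=5,fy=5,interpolation=cv2.INTER_CUBIC))
E
```

```text
scene0 [(15, -18), (20, -16), (145, -15), (10, -14), (25, -13), (150, -13)]
s1 [(15, -18), (20, -16), (10, -15), (145, -14), (150, -14), (25, -13)]
s2 [(85, -14), (90, -14), (80, -13), (145, -12), (95, -12), (150, -12)]
(array([-0.101 , -0.0892, -0.0826]), 1549)
a.png
b.png
c.png
d.png
e.png
f.png
g.png
g2.png
r2.png
s1.npz
s2.npz
scene0.npz
side0.npz
w1.npz
w2.npz
w3.npz
w4.png
```

View pics/r2.png

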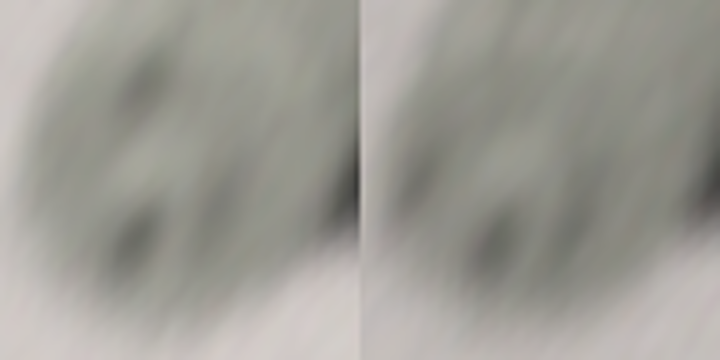

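The rectified face crops, before on the left and after on the right, show the dimple going from about 17° at (150,80) to about 87° at (415,180). The mark at (135,240) and 145° stays put, so it is shading. One stroke gives about 70°, and this can be tracked numerically. I'll carry on.

```bash
python3 -m pendant '[{"wx":0,"wy":0,"wz":0,"dx":0,"dy":0.0255,"dz":0,"hand":1},{"wx":0,"wy":0,"wz":0,"dx":0,"dy":0.0212,"dz":0.0198,"hand":1},{"wx":0,"wy":0,"wz":0,"dx":0,"dy":0.016,"dz":0.0156,"hand":1},{"wx":0,"wy":0,"wz":0,"dx":0,"dy":0.0093,"dz":0.0125,"hand":1},{"wx":0,"wy":0,"wz":0,"dx":-0.0008,"dy":0.0016,"dz":0.011,"hand":1},{"wx":0,"wy":0,"wz":0,"dx":-0.0008,"dy":-0.0062,"dz":0.0117,"hand":1},{"wx":0,"wy":0,"wz":0,"dx":-0.0015,"dy":-0.0132,"dz":0.0141,"hand":1},{"wx":0,"wy":0,"wz":0,"dx":-0.0015,"dy":-0.0168,"dz":0.0161,"hand":1},{"wx":0,"wy":0,"wz":0,"dx":-0.0015,"dy":-0.024,"dz":0.008,"hand":1},{"wx":0,"wy":0,"wz":0,"dx":-0.0015,"dy":0,"dz":0,"hand":1},{"wx":0,"wy":0,"wz":0,"dx":-0.0015,"dy":0.0255,"dz":0,"hand":1}]'
cat > t.py <<'E'
from h import *
import sys
x=float(sys.argv[1]);im,d,cal,P=look("scene");np.savez(f'pics/t{sys.argv[2]}.npz',im=im,d=d)
print(dimple(im,x),fx(toolT()[:3,3]).round(4),wheelx())
E
python3 t.py -.104 3
```

```text
time: 9.35
tool_pos: [0.371, -0.296, 0.0458]
tool_rot: [-0.0, 0.998, -0.07, 0.0]
contact_force: [1.1, -0.8, 0.9]
gripper_width: 1.001
[(150, -19), (155, -18), (160, -16), (145, -15), (140, -10), (165, -9)] [-0.0943 -0.0116  0.0461] (array([-0.1031, -0.0925, -0.0843]), 1952)
```

```bash
python3 -m pendant '[{"wx":0,"wy":0,"wz":0,"dx":0,"dy":-0.0043,"dz":0.0198,"hand":1},{"wx":0,"wy":0,"wz":0,"dx":0,"dy":-0.0095,"dz":0.0156,"hand":1},{"wx":0,"wy":0,"wz":0,"dx":0,"dy":-0.0162,"dz":0.0125,"hand":1},{"wx":0,"wy":0,"wz":0,"dx":-0.0008,"dy":-0.0239,"dz":0.011,"hand":1},{"wx":0,"wy":0,"wz":0,"dx":-0.0008,"dy":-0.0317,"dz":0.0117,"hand":1},{"wx":0,"wy":0,"wz":0,"dx":-0.0015,"dy":-0.0387,"dz":0.0141,"hand":1},{"wx":0,"wy":0,"wz":0,"dx":-0.0015,"dy":-0.0423,"dz":0.0161,"hand":1},{"wx":0,"wy":0,"wz":0,"dx":-0.0015,"dy":-0.0495,"dz":0.008,"hand":1},{"wx":0,"wy":0,"wz":0,"dx":-0.0015,"dy":-0.0255,"dz":0,"hand":1},{"wx":0,"wy":0,"wz":0,"dx":-0.0015,"dy":0,"dz":0,"hand":1},{"wx":0,"wy":0,"wz":0,"dx":-0.0015,"dy":-0.0043,"dz":0.0198,"hand":1},{"wx":0,"wy":0,"wz":0,"dx":-0.0015,"dy":-0.0095,"dz":0.0156,"hand":1},{"wx":0,"wy":0,"wz":0,"dx":-0.0015,"dy":-0.0162,"dz":0.0125,"hand":1},{"wx":0,"wy":0,"wz":0,"dx":-0.0023,"dy":-0.0239,"dz":0.011,"hand":1},{"wx":0,"wy":0,"wz":0,"dx":-0.0023,"dy":-0.0317,"dz":0.0117,"hand":1},{"wx":0,"wy":0,"wz":0,"dx":-0.003,"dy":-0.0387,"dz":0.0141,"hand":1},{"wx":0,"wy":0,"wz":0,"dx":-0.003,"dy":-0.0423,"dz":0.0161,"hand":1},{"wx":0,"wy":0,"wz":0,"dx":-0.003,"dy":-0.0495,"dz":0.008,"hand":1},{"wx":0,"wy":0,"wz":0,"dx":-0.003,"dy":-0.0255,"dz":0,"hand":1},{"wx":0,"wy":0,"wz":0,"dx":-0.003,"dy":0,"dz":0,"hand":1}]'; python3 t.py -.107 5
```

```text
time: 11.12
tool_pos: [0.3678, -0.2949, 0.0455]
tool_rot: [-0.001, 0.998, -0.07, 0.0]
contact_force: [0.8, -1.0, 0.5]
gripper_width: 0.998
[(150, -15), (145, -14), (155, -12), (140, -11), (330, -8), (335, -7)] [-0.0976 -0.011   0.0459] (array([-0.1067, -0.096 , -0.0879]), 1923)
```

```bash
cat >> h.py <<'E'
def prof(im,x,c="scene",y0=-.0253,z0=.0505):
    cal=cams.calibration(c);P=np.array(cal["pose"]);g=cv2.cvtColor(im,cv2.COLOR_RGB2GRAY).astype(np.float32)
    a=np.radians(np.arange(0,360,10));o=[]
    for r in(.020,.0225,.025):
        p=proj(unfx(np.stack([np.full(36,x),y0+r*np.sin(a),z0+r*np.cos(a)],-1)),cal,P).astype(np.float32)
        o.append(cv2.remap(g,p[:,0].reshape(1,-1),p[:,1].reshape(1,-1),cv2.INTER_LINEAR)[0])
    return np.mean(o,0)
def gap():
    """wheel x relative to block from one wrist frame (mm)"""
    im,d,cal,P=look("wrist");F=fx(cloud(d,cal,P));ok=(d>0)&(abs(F[...,1]+.0253)<.012)
    w=F[ok&(F[...,2]>.0765)&(F[...,2]<.088)];w=w[(w[:,0]<-.05)&(w[:,0]>-.14)]
    h=np.histogram(w[:,0],np.arange(-.14,-.05,.001));return h[0]
E
python3 - <<'E'
from h import *
fs=[('scene0',-.101),('s2',-.1025),('t3',-.104),('t5',-.107)]
A=np.array([prof(np.load(f'pics/{f}.npz')['im'],x) for f,x in fs])
A-=np.median(A,1)[:,None]
print(np.arange(0,36));print(A.round().astype(int))
h=gap();print([(round(-140+i),int(n)) for i,n in enumerate(h) if n])
E
```

```text
[ 0  1  2  3  4  5  6  7  8  9 10 11 12 13 14 15 16 17 18 19 20 21 22 23
 24 25 26 27 28 29 30 31 32 33 34 35]
[[ -3 -15 -16 -10  -4  -1   0  -1  -1   1   3   4   3  -3 -13 -13   1   8
    6   4   4   5   3   0  -2  -4  -3  -1   0   0  -1   3   3   3   6   4]
 [  4   2   0   1   1  -1  -6 -10 -14 -15  -9   0   3   1  -9 -13  -4   2
   -1  -2   1   2   1   0  -2  -4  -5  -4  -4  -2   0   0   1   2   6   5]
 [  4   2   1   1   0   0   0   0  -1  -1   1   2   3  -1 -11 -20 -17  -4
    0   2   3   3   1  -1  -3  -5  -5  -4  -3  -3  -3   0   0   3   7   6]
 [  6   4   3   2   2   2   0  -2  -2  -1   0   2   3  -2 -11 -15  -7   2
    0   0   2   3   1  -2  -3  -3  -3  -3  -3  -1   1   3   1  -8  -2   5]]
[(-109, 1), (-108, 16), (-107, 39), (-106, 66), (-105, 72), (-104, 67), (-103, 67), (-102, 60), (-101, 68), (-100, 72), (-99, 68), (-98, 74), (-97, 70), (-96, 63), (-95, 74), (-94, 73), (-93, 65), (-92, 74), (-91, 75), (-90, 88), (-89, 108), (-88, 26), (-76, 5), (-75, 11), (-74, 7), (-73, 10), (-72, 10), (-71, 10), (-70, 12), (-69, 10), (-68, 5), (-67, 7), (-66, 11), (-65, 15), (-64, 9), (-63, 13), (-62, 15), (-61, 14), (-60, 9), (-59, 5), (-58, 8), (-57, 3)]
```

```bash
python3 -m pendant '[{"wx":0,"wy":0,"wz":0,"dx":0,"dy":-0.0043,"dz":0.0198,"hand":1},{"wx":0,"wy":0,"wz":0,"dx":0,"dy":-0.0095,"dz":0.0156,"hand":1},{"wx":0,"wy":0,"wz":0,"dx":0,"dy":-0.0162,"dz":0.0125,"hand":1},{"wx":0,"wy":0,"wz":0,"dx":-0.0008,"dy":-0.0239,"dz":0.011,"hand":1},{"wx":0,"wy":0,"wz":0,"dx":-0.0008,"dy":-0.0317,"dz":0.0117,"hand":1},{"wx":0,"wy":0,"wz":0,"dx":-0.0017,"dy":-0.0387,"dz":0.0141,"hand":1},{"wx":0,"wy":0,"wz":0,"dx":-0.0017,"dy":-0.0423,"dz":0.0161,"hand":1},{"wx":0,"wy":0,"wz":0,"dx":-0.0017,"dy":-0.0495,"dz":0.008,"hand":1},{"wx":0,"wy":0,"wz":0,"dx":-0.0017,"dy":-0.0255,"dz":0,"hand":1},{"wx":0,"wy":0,"wz":0,"dx":-0.0017,"dy":0,"dz":0,"hand":1},{"wx":0,"wy":0,"wz":0,"dx":-0.0017,"dy":-0.0043,"dz":0.0198,"hand":1},{"wx":0,"wy":0,"wz":0,"dx":-0.0017,"dy":-0.0095,"dz":0.0156,"hand":1},{"wx":0,"wy":0,"wz":0,"dx":-0.0017,"dy":-0.0162,"dz":0.0125,"hand":1},{"wx":0,"wy":0,"wz":0,"dx":-0.0025,"dy":-0.0239,"dz":0.011,"hand":1},{"wx":0,"wy":0,"wz":0,"dx":-0.0025,"dy":-0.0317,"dz":0.0117,"hand":1},{"wx":0,"wy":0,"wz":0,"dx":-0.0035,"dy":-0.0387,"dz":0.0141,"hand":1},{"wx":0,"wy":0,"wz":0,"dx":-0.0035,"dy":-0.0423,"dz":0.0161,"hand":1},{"wx":0,"wy":0,"wz":0,"dx":-0.0035,"dy":-0.0495,"dz":0.008,"hand":1},{"wx":0,"wy":0,"wz":0,"dx":-0.0035,"dy":-0.0255,"dz":0,"hand":1},{"wx":0,"wy":0,"wz":0,"dx":-0.0035,"dy":0,"dz":0,"hand":1}]'; cat > t.py <<'E'
from h import *
import sys
im,d,cal,P=look("scene");np.savez(f'pics/t{sys.argv[2]}.npz',im=im,d=d)
A=prof(im,float(sys.argv[1]));print((A-np.median(A)).round().astype(int),fx(toolT()[:3,3]).round(4))
h=gap();print([(round(-140+i),int(n)) for i,n in enumerate(h) if n and (i<36 or 48<i<68)])
E
python3 t.py -.111 7
```

```text
time: 12.93
tool_pos: [0.3642, -0.2941, 0.0455]
tool_rot: [-0.001, 0.998, -0.069, -0.0]
contact_force: [0.9, -0.7, -0.3]
gripper_width: 0.999
[  3   4   0   1   1   0  -1  -2  -1   0   0   0  -5 -10 -15 -14  -6   1
  -1   0   2   2   1   0  -3  -5  -5  -3  -1  -2  -1   1   4   5   6   6] [-0.1013 -0.0107  0.0459]
[(-112, 7), (-111, 40), (-110, 64), (-109, 64), (-108, 59), (-107, 64), (-106, 71), (-105, 68), (-76, 6), (-75, 8), (-74, 4), (-73, 7)]
```

```bash
python3 -m pendant '[{"wx":0,"wy":0,"wz":0,"dx":0,"dy":-0.0043,"dz":0.0198,"hand":1},{"wx":0,"wy":0,"wz":0,"dx":0,"dy":-0.0095,"dz":0.0156,"hand":1},{"wx":0,"wy":0,"wz":0,"dx":0,"dy":-0.0162,"dz":0.0125,"hand":1},{"wx":0,"wy":0,"wz":0,"dx":-0.0008,"dy":-0.0239,"dz":0.011,"hand":1},{"wx":0,"wy":0,"wz":0,"dx":-0.0008,"dy":-0.0317,"dz":0.0117,"hand":1},{"wx":0,"wy":0,"wz":0,"dx":-0.0017,"dy":-0.0387,"dz":0.0141,"hand":1},{"wx":0,"wy":0,"wz":0,"dx":-0.0017,"dy":-0.0423,"dz":0.0161,"hand":1},{"wx":0,"wy":0,"wz":0,"dx":-0.0017,"dy":-0.0495,"dz":0.008,"hand":1},{"wx":0,"wy":0,"wz":0,"dx":-0.0017,"dy":-0.0255,"dz":0,"hand":1},{"wx":0,"wy":0,"wz":0,"dx":-0.0017,"dy":0,"dz":0,"hand":1},{"wx":0,"wy":0,"wz":0,"dx":-0.0017,"dy":-0.0043,"dz":0.0198,"hand":1},{"wx":0,"wy":0,"wz":0,"dx":-0.0017,"dy":-0.0095,"dz":0.0156,"hand":1},{"wx":0,"wy":0,"wz":0,"dx":-0.0017,"dy":-0.0162,"dz":0.0125,"hand":1},{"wx":0,"wy":0,"wz":0,"dx":-0.0025,"dy":-0.0239,"dz":0.011,"hand":1},{"wx":0,"wy":0,"wz":0,"dx":-0.0025,"dy":-0.0317,"dz":0.0117,"hand":1},{"wx":0,"wy":0,"wz":0,"dx":-0.0035,"dy":-0.0387,"dz":0.0141,"hand":1},{"wx":0,"wy":0,"wz":0,"dx":-0.0035,"dy":-0.0423,"dz":0.0161,"hand":1},{"wx":0,"wy":0,"wz":0,"dx":-0.0035,"dy":-0.0495,"dz":0.008,"hand":1},{"wx":0,"wy":0,"wz":0,"dx":-0.0035,"dy":-0.0255,"dz":0,"hand":1},{"wx":0,"wy":0,"wz":0,"dx":-0.0035,"dy":0,"dz":0,"hand":1}]'; sed -i 's/(i<36 or 48<i<68)/True/' t.py; python3 t.py -.1155 9
```

```text
time: 14.7
tool_pos: [0.3607, -0.2935, 0.0455]
tool_rot: [-0.001, 0.998, -0.069, -0.0]
contact_force: [0.2, -0.2, 0.4]
gripper_width: 1.0
[  2   2   0   0  -1  -1  -1   0  -1   0   2   6   7   1  -4  -8  -1   8
   6   3   3   3   2   0  -1  -2  -2  -3  -9 -16 -16  -5   1   5   5   4] [-0.1048 -0.0106  0.0458]
[(-116, 4), (-115, 21), (-114, 50), (-113, 62), (-112, 71), (-111, 68), (-110, 65), (-109, 64), (-108, 73), (-107, 64), (-106, 72), (-105, 69), (-104, 70), (-103, 71), (-102, 71), (-101, 69), (-100, 72), (-99, 73), (-98, 75), (-97, 104), (-96, 84), (-95, 11), (-76, 3), (-75, 13), (-74, 9), (-73, 11), (-72, 11), (-71, 8), (-70, 11), (-69, 10), (-68, 11), (-67, 13), (-66, 11), (-65, 12), (-64, 10), (-63, 11), (-62, 10), (-61, 11), (-60, 12), (-59, 9), (-58, 5), (-57, 3)]
```

The dimple is at about 295°, so the wheel has turned about 638° (the axial gap gives about 660°). One more stroke.

```bash
python3 -m pendant '[{"wx":0,"wy":0,"wz":0,"dx":0,"dy":-0.0043,"dz":0.0198,"hand":1},{"wx":0,"wy":0,"wz":0,"dx":0,"dy":-0.0095,"dz":0.0156,"hand":1},{"wx":0,"wy":0,"wz":0,"dx":0,"dy":-0.0162,"dz":0.0125,"hand":1},{"wx":0,"wy":0,"wz":0,"dx":-0.0008,"dy":-0.0239,"dz":0.011,"hand":1},{"wx":0,"wy":0,"wz":0,"dx":-0.0008,"dy":-0.0317,"dz":0.0117,"hand":1},{"wx":0,"wy":0,"wz":0,"dx":-0.0017,"dy":-0.0387,"dz":0.0141,"hand":1},{"wx":0,"wy":0,"wz":0,"dx":-0.0017,"dy":-0.0423,"dz":0.0161,"hand":1},{"wx":0,"wy":0,"wz":0,"dx":-0.0017,"dy":-0.0495,"dz":0.008,"hand":1},{"wx":0,"wy":0,"wz":0,"dx":-0.0017,"dy":-0.0255,"dz":0,"hand":1},{"wx":0,"wy":0,"wz":0,"dx":-0.0017,"dy":-0.0255,"dz":-0.04,"hand":1},{"wx":0,"wy":0,"wz":0,"dx":-0.0017,"dy":-0.0255,"dz":-0.08,"hand":1},{"wx":0,"wy":0,"wz":0,"dx":-0.0017,"dy":-0.0255,"dz":-0.12,"hand":-1},{"wx":0,"wy":0,"wz":0,"dx":-0.0017,"dy":-0.0255,"dz":-0.16,"hand":-1},{"wx":0,"wy":0,"wz":0,"dx":-0.0017,"dy":-0.0255,"dz":-0.16,"hand":-1}]'; python3 t.py -.1175 10; python3 - <<'E'
from h import *
im,d,cal,P=look("wrist");F=fx(cloud(d,cal,P));np.savez('pics/w10.npz',im=im,d=d,P=P)
m=(d>0)&(abs(F[...,2]-.088)<.006)&(F[...,0]>-.04)&(F[...,0]<.13)&(abs(F[...,1])<.16)
q=F[m];r=cv2.minAreaRect(q[:,:2].astype(np.float32));print("box rect",r,np.median(q[:,2]))
m=(d>0)&(F[...,1]<-.10)&(F[...,1]>-.18)&(F[...,2]>.018)&(F[...,2]<.05)&(abs(F[...,0])<.14)
print(np.c_[F[m]][::15].round(3)[:25].tolist())
cv2.imwrite('pics/w10.png',im[:,:,::-1])
s=np.load('pics/t10.npz')['im'];cs=cams.calibration("scene")
rr=cv2.resize(rectf(s,cs,np.array(cs["pose"]),-.1175)[:,:,::-1],(384,384));cv2.imwrite('pics/v10.png',cv2.resize(np.hstack([im[:,:,::-1],rr]),(800,343)))
E
```

```text
time: 15.97
tool_pos: [0.3652, -0.2716, 0.2136]
tool_rot: [0.004, 0.997, -0.071, 0.005]
contact_force: [-0.1, -1.1, 0.8]
gripper_width: 0.605
[ -8 -21 -19 -10  -5  -2  -1  -1   0   1   4   6   5   3  -3  -3   2   4
   2   4   6   7   5   3  -1  -3  -4  -3  -1   0  -1   0   1   3   3   3] [-0.1049  0.0172  0.2097]
[(-117, 5), (-116, 14), (-115, 21), (-114, 20), (-113, 16), (-112, 22), (-111, 21), (-110, 17), (-109, 15), (-108, 20), (-107, 17), (-106, 19), (-105, 20), (-104, 19), (-103, 16), (-102, 17), (-101, 19), (-100, 20), (-99, 22), (-98, 25), (-97, 8), (-76, 3), (-75, 4), (-74, 4), (-73, 2), (-72, 5), (-71, 2), (-70, 2), (-69, 1), (-68, 1), (-67, 5), (-66, 2), (-65, 5), (-64, 2), (-63, 5), (-62, 5), (-61, 2), (-60, 4), (-59, 2), (-58, 4), (-57, 2)]
box rect ((0.018119581043720245, -0.03509446978569031), (0.0819682776927948, 0.18817797303199768), 1.1952933073043823) 0.08949025143002443
[[0.072, -0.124, 0.043], [0.051, -0.126, 0.023], [0.047, -0.123, 0.02], [0.045, -0.122, 0.019], [0.041, -0.123, 0.024], [0.038, -0.123, 0.021], [0.036, -0.126, 0.026], [0.032, -0.122, 0.024], [0.03, -0.123, 0.029], [0.027, -0.122, 0.04], [0.026, -0.12, 0.041], [0.025, -0.118, 0.04], [0.024, -0.116, 0.041], [0.023, -0.114, 0.04], [0.021, -0.112, 0.041], [0.02, -0.11, 0.04], [0.02, -0.123, 0.049], [0.019, -0.122, 0.046], [0.019, -0.123, 0.039], [0.018, -0.121, 0.039], [0.016, -0.119, 0.042], [0.015, -0.115, 0.043], [0.014, -0.114, 0.039], [0.013, -0.111, 0.039], [0.012, -0.109, 0.039]]
```

View pics/v10.png

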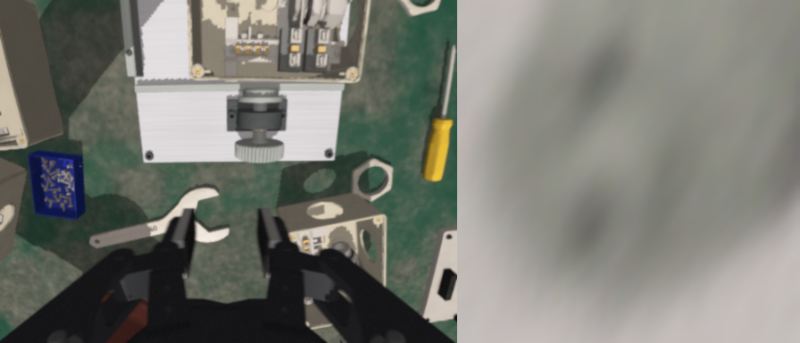

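The wrist view shows the wheel standing clear of the block, at (258,150), and the box still in place. The rectified face shows the dimple back at its starting angle of about 15°. That makes two full turns (638° + 82°), and the axial travel of about 17 mm agrees. Next I go to the right-hand wall with the fingers shut.

```bash
python3 -m pendant '[{"wx":0,"wy":0,"wz":0,"dx":0.154,"dy":0.172,"dz":0,"hand":-1},{"wx":0,"wy":0,"wz":0,"dx":0.154,"dy":0.172,"dz":0,"hand":-1},{"wx":0,"wy":0,"wz":0,"dx":0.154,"dy":0.172,"dz":0,"hand":-1},{"wx":0,"wy":0,"wz":0,"dx":0.154,"dy":0.172,"dz":0,"hand":-1},{"wx":0,"wy":0,"wz":0,"dx":0.154,"dy":0.172,"dz":0,"hand":-1},{"wx":0,"wy":0,"wz":0,"dx":0.154,"dy":0.172,"dz":0,"hand":-1},{"wx":0,"wy":0,"wz":0,"dx":0.154,"dy":0.172,"dz":0,"hand":-1},{"wx":0,"wy":0,"wz":0,"dx":0.154,"dy":0.172,"dz":0.04,"hand":-1},{"wx":0,"wy":0,"wz":0,"dx":0.154,"dy":0.172,"dz":0.08,"hand":-1},{"wx":0,"wy":0,"wz":0,"dx":0.154,"dy":0.172,"dz":0.12,"hand":-1},{"wx":0,"wy":0,"wz":0,"dx":0.154,"dy":0.172,"dz":0.12,"hand":-1}]'; python3 - <<'E'
from h import *
s=sensors.state();T=toolT();print(fx(T[:3,3]).round(4),(Rf.T@T[:3,:3]).round(3).tolist(),s["contact_force"])
im,d,cal,P=look("wrist");F=fx(cloud(d,cal,P));np.savez('pics/w11.npz',im=im,d=d,P=P)
m=(d>0)&(abs(F[...,2]-.088)<.006)&(F[...,0]>0)&(F[...,0]<.1)&(F[...,1]<-.10)&(F[...,1]>-.15)
q=F[m];print("right rim",len(q),np.percentile(q[:,1],[2,10,50,90,98]).round(4),np.median(q[:,2]))
X=cloud(d,cal,cal["hand_eye"])*1000;m=(d>0)&(abs(X[...,0])<14)&(abs(X[...,1])<20)&(X[...,2]>-60)&(X[...,2]<-25);q=X[m];print("tip",q[:,2].max(),q[:,1].min(),q[:,1].max())
E
```

```text
time: 17.03
tool_pos: [0.4843, -0.4546, 0.0717]
tool_rot: [-0.008, 0.997, -0.071, -0.008]
contact_force: [-1.2, 1.2, -1.9]
gripper_width: 0.004
[ 0.0403 -0.1478  0.0717] [[1.0, 0.001, -0.017], [0.001, -1.0, 0.016], [-0.017, -0.016, -1.0]] [-1.20981835  1.15224907 -1.88778185]
right rim 1076 [-0.1282 -0.128  -0.1268 -0.1249 -0.1242] 0.0898948019070072
tip -33.36808729550938 -13.82647608486973 13.539662416959718
```

```bash
python3 -m pendant '[{"wx":0,"wy":0,"wz":0,"dx":0,"dy":0,"dz":0,"hand":-1},{"wx":0,"wy":0,"wz":0,"dx":0,"dy":0,"dz":0,"hand":-1},{"wx":0,"wy":0,"wz":0,"dx":0,"dy":0,"dz":0,"hand":-1}]'; python3 - <<'E'
from h import *
s=sensors.state();T=toolT();print(fx(T[:3,3]).round(4),(Rf.T@T[:3,:3]).round(3).tolist())
E
```

```text
time: 17.33
tool_pos: [0.4919, -0.4644, 0.0894]
tool_rot: [0.002, 0.997, -0.071, 0.002]
contact_force: [0.4, 0.2, 0.5]
gripper_width: -0.001
[ 0.0492 -0.1564  0.0894] [[1.0, 0.001, 0.004], [0.001, -1.0, -0.004], [0.004, 0.004, -1.0]]
```

```bash
python3 -m pendant '[{"wx":0,"wy":0,"wz":0,"dx":0,"dy":0,"dz":0.025,"hand":-1},{"wx":0,"wy":0,"wz":0,"dx":0,"dy":0,"dz":0.044,"hand":-1},{"wx":0,"wy":0,"wz":0,"dx":0,"dy":0,"dz":0.044,"hand":-1},{"wx":0,"wy":0,"wz":0,"dx":0,"dy":-0.01,"dz":0.044,"hand":-1},{"wx":0,"wy":0,"wz":0,"dx":0,"dy":-0.014,"dz":0.044,"hand":-1},{"wx":0,"wy":0,"wz":0,"dx":0,"dy":-0.017,"dz":0.044,"hand":-1},{"wx":0,"wy":0,"wz":0,"dx":0,"dy":-0.02,"dz":0.044,"hand":-1},{"wx":0,"wy":0,"wz":0,"dx":0,"dy":-0.024,"dz":0.044,"hand":-1},{"wx":0,"wy":0,"wz":0,"dx":0,"dy":-0.028,"dz":0.044,"hand":-1},{"wx":0,"wy":0,"wz":0,"dx":0,"dy":-0.032,"dz":0.044,"hand":-1}]'; python3 - <<'E'
from h import *
T=toolT();print(fx(T[:3,3]).round(4))
im,d,cal,P=look("wrist");F=fx(cloud(d,cal,P))
m=(d>0)&(abs(F[...,2]-.088)<.006)&(F[...,0]>0.065)&(F[...,0]<.1)&(F[...,1]<-.04)&(F[...,1]>-.15)
q=F[m];print("right rim",len(q),np.percentile(q[:,1],[2,10,50,90,98]).round(4),np.median(q[:,2]))
E
```

```text
time: 18.17
tool_pos: [0.4958, -0.4325, 0.0434]
tool_rot: [0.002, 0.997, -0.071, 0.001]
contact_force: [-0.9, -4.3, 3.9]
gripper_width: -0.001
[ 0.0485 -0.1242  0.0434]
right rim 625 [-0.1117 -0.1116 -0.1102 -0.1083 -0.1079] 0.09006731267955922
```

```bash
python3 -m pendant '[{"wx":0,"wy":0,"wz":0,"dx":0,"dy":-0.005,"dz":0,"hand":-1},{"wx":0,"wy":0,"wz":0,"dx":0,"dy":-0.01,"dz":0,"hand":-1},{"wx":0,"wy":0,"wz":0,"dx":0,"dy":-0.015,"dz":0,"hand":-1},{"wx":0,"wy":0,"wz":0,"dx":0,"dy":-0.02,"dz":0,"hand":-1},{"wx":0,"wy":0,"wz":0,"dx":0,"dy":-0.025,"dz":0,"hand":-1},{"wx":0,"wy":0,"wz":0,"dx":0,"dy":-0.03,"dz":0,"hand":-1},{"wx":0,"wy":0,"wz":0,"dx":0,"dy":-0.034,"dz":0,"hand":-1},{"wx":0,"wy":0,"wz":0,"dx":0,"dy":-0.038,"dz":0,"hand":-1},{"wx":0,"wy":0,"wz":0,"dx":0,"dy":-0.042,"dz":0,"hand":-1},{"wx":0,"wy":0,"wz":0,"dx":0,"dy":-0.045,"dz":0,"hand":-1},{"wx":0,"wy":0,"wz":0,"dx":0,"dy":-0.048,"dz":0,"hand":-1},{"wx":0,"wy":0,"wz":0,"dx":0,"dy":-0.051,"dz":0,"hand":-1},{"wx":0,"wy":0,"wz":0,"dx":0,"dy":-0.053,"dz":0,"hand":-1},{"wx":0,"wy":0,"wz":0,"dx":0,"dy":-0.055,"dz":0,"hand":-1},{"wx":0,"wy":0,"wz":0,"dx":0,"dy":-0.056,"dz":0,"hand":-1},{"wx":0,"wy":0,"wz":0,"dx":0,"dy":-0.057,"dz":0,"hand":-1},{"wx":0,"wy":0,"wz":0,"dx":0,"dy":-0.057,"dz":0,"hand":-1}]'; python3 - <<'E'
from h import *
T=toolT();print(fx(T[:3,3]).round(4))
E
```

```text
time: 19.63
tool_pos: [0.503, -0.3747, 0.0413]
tool_rot: [-0.0, 0.997, -0.071, -0.0]
contact_force: [-0.4, -4.1, 2.4]
gripper_width: 0.001
[ 0.0474 -0.066   0.0413]
```

```bash
for i in 1 2 3; do python3 -m pendant '[{"wx":0,"wy":0,"wz":0,"dx":0,"dy":-0.0008,"dz":0,"hand":-1},{"wx":0,"wy":0,"wz":0,"dx":0,"dy":-0.0015,"dz":0,"hand":-1},{"wx":0,"wy":0,"wz":0,"dx":0,"dy":-0.0015,"dz":0,"hand":-1}]' | grep -E 'pos|force'; done
```

```text
tool_pos: [0.5036, -0.3745, 0.0415]
contact_force: [1.8, -7.6, 0.5]
tool_pos: [0.5043, -0.3743, 0.0422]
contact_force: [0.8, -10.4, 0.7]
tool_pos: [0.505, -0.374, 0.0429]
contact_force: [2.2, -12.7, 1.6]
```

The force rises to 12.7 N with no further motion, so the box is against the stop. I'll back off and check.

```bash
python3 -m pendant '[{"wx":0,"wy":0,"wz":0,"dx":0,"dy":0.003,"dz":0,"hand":-1},{"wx":0,"wy":0,"wz":0,"dx":0,"dy":0.02,"dz":0,"hand":-1},{"wx":0,"wy":0,"wz":0,"dx":0,"dy":0.05,"dz":0,"hand":-1},{"wx":0,"wy":0,"wz":0,"dx":0,"dy":0.05,"dz":-0.04,"hand":-1},{"wx":0,"wy":0,"wz":0,"dx":-0.02,"dy":0.05,"dz":-0.08,"hand":-1},{"wx":0,"wy":0,"wz":0,"dx":-0.05,"dy":0.05,"dz":-0.12,"hand":-1},{"wx":0,"wy":0,"wz":0,"dx":-0.08,"dy":0.05,"dz":-0.16,"hand":-1},{"wx":0,"wy":0,"wz":0,"dx":-0.12,"dy":0.05,"dz":-0.2,"hand":-1},{"wx":0,"wy":0,"wz":0,"dx":-0.15,"dy":0.05,"dz":-0.24,"hand":-1},{"wx":0,"wy":0,"wz":0,"dx":-0.15,"dy":0.05,"dz":-0.28,"hand":-1},{"wx":0,"wy":0,"wz":0,"dx":-0.15,"dy":0.05,"dz":-0.28,"hand":-1},{"wx":0,"wy":0,"wz":0,"dx":-0.15,"dy":0.05,"dz":-0.28,"hand":-1}]'; python3 t.py -.1175 12 | head -2; python3 - <<'E'
from h import *
im,d,cal,P=look("wrist");F=fx(cloud(d,cal,P))
m=(d>0)&(abs(F[...,2]-.089)<.006)&(F[...,0]>-.04)&(F[...,0]<.13)&(F[...,1]<.15)&(F[...,1]>-.12)
n,lab,st,_=cv2.connectedComponentsWithStats(m.astype(np.uint8));q=F[lab==1+np.argmax(st[1:,4])]
print("box rect",cv2.minAreaRect(q[:,:2].astype(np.float32)),np.median(q[:,2]))
m=(d>0)&(F[...,2]>.035)&(F[...,2]<.05)&(F[...,1]>.1)&(F[...,1]<.17)&(F[...,0]>-.03)&(F[...,0]<.12);e=F[m];print("stop",len(e),np.percentile(e[:,1],[1,5,50,95]) if len(e) else 0)
cv2.imwrite('pics/w12.png',im[:,:,::-1])
for c in("scene","wrist"):
  look(c)
  for t in("locknut","gland","dome_nut"):
    for r in finder.look_for(c,t)[:1]:print(c,t,fx(np.array(r["position"])).round(4),round(r["score"],2))
E
```

```text
time: 21.38
tool_pos: [0.3478, -0.4003, 0.3299]
tool_rot: [0.004, 0.997, -0.072, 0.004]
contact_force: [1.0, 0.2, 1.8]
gripper_width: -0.003
[ -6 -21 -20 -11  -5  -2  -2   0   0   3   4   5   4   1  -3  -3   2   4
   2   4   6   6   3   2  -1  -4  -4  -3  -2   0  -1  -1   0   3   3   3] [-0.1023 -0.1128  0.3261]
box rect ((0.03904779627919197, 0.03990025818347931), (0.187068909406662, 0.1229732483625412), 89.98548889160156) 0.08952685324763465
stop 540 [0.10463318 0.11002398 0.12692937 0.12828326]
scene locknut [ 0.1036 -0.2492  0.01  ] 0.54
scene gland [0.1478 0.2182 0.0236] 0.57
scene dome_nut [0.1817 0.1028 0.0292] 0.39
wrist locknut [ 0.0909 -0.2344  0.0091] 0.88
```

View pics/w12.png

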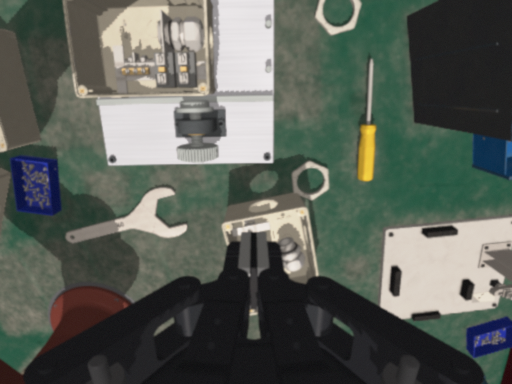

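The box is home against the left end at (140,50), with its centre at y = +39.9 mm in the fixture and level. The dimple hasn't moved, the loose parts are in place, and the arm is clear.

```bash
python3 -c "
from plant import job,sensors
print(job.job_done(), sensors.state()['time'])"
```

```text
the job is handed in; nothing more can be done
the job is handed in; nothing more can be done
```

I loosened the clamp screw by two turns, pushed the box home against the end stop, and handed the job in at about 21 s of the 64 s allowed. No verdict was reported.

**Wheel:** I rolled it with one finger of the open gripper, in nine strokes of about 70–80° each. The dimple ended back at its starting angle of about 15°, for a total of 720° ± 10°. The axial travel of about 17 mm suggests slightly more, about 2.1 turns; both are inside the quarter-turn tolerance. The dimple had not moved after the push.

**Box:** I pushed it by the upper right-hand wall with the fingers shut until the force rose to 12.7 N with no further motion. Its centre then measured y = +39.9 mm in the fixture, against a nominal +39, and its rim height was unchanged. The arm was clear, at z = 0.33 m.

**Checks that disagreed:**
- **Fingertips:** they end about 33 mm (shut) to 44 mm (open) behind the reported TCP, not at it. Both cameras showed this, and so did the lack of contact force where the shut tip should have touched. I used the offset open finger so that the grasp point stayed clear of the wheel under either reading.
- **Loose parts:** the finder's positions for the gland, dome nut and lock nut vary by 10–30 mm between pictures, at low scores. The robot never went near the gland or dome nut. The lock nut looks undisturbed in the last picture.

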